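# Open the locked screw cap of an oil canister

### The arm

A 6-joint arm with a two-finger parallel gripper is mounted at the origin on a cart in front of the work surface, level with it; the furniture and walls round the work are solid. World frame = base frame: x ahead of the robot, y to its left, z up, the work surface at z = 0. Lengths are in m, angles in rad, forces in N, time in s.
With the tool pointing down it reaches from about 0.35 to 0.85 m from the base axis. Payload 8.1 kg.
Tool frame: the origin (TCP) lies on the centre line of the jaws, within the pads' length; the fingertips stand robot.finger_overhang ahead of it and the grasp point (between the pads) lies 5 mm behind it (robot.finger_overhang is the distance from the TCP to the fingertips, in m); z points along the fingers, y is the direction in which the jaws open and shut (so a half turn about z gives the same grasp; the last joint's range is limited). The gripper opens to 93 mm and grips with 3 to 60 N. Pads are 15 mm wide; open, the fingers measure 128 mm over their backs; the gripper's body (75 mm by 188 mm) begins 65 mm behind the grasp point.
Start: joints at [1.123, 0.13, 1.488, -0, 1.523, -0.085], TCP at [0.213, 0.561, 0.233] pointing down, gripper open.
Joint ranges: [-2.96, 2.96], [-0.89, 2.26], [0.02, 2.5], [-1.34, 4.48], [0, 2.73], [-2.66, 2.66]. Speed limits (rad/s): [2.39, 2.39, 2.79, 3.14, 3.14, 3.14].

### API

Orientations are given as a rotation vector (axis times angle).
In Python, from plant import robot gives the robot as it stands. The module is installed in compiled form; this text tells all that it offers.
- The arm moves only by the tool carry_out, never from a script. Its argument "commands" is a list that holds one entry, the list of rows, each a list of 4 numbers: the shift along the tool's x, y, z in cm, then the turn about the tool's z in degrees. In form: [[[tx, ty, tz, roll], ...]]. A call has 1 to 20 rows; each row shifts and turns the commanded pose from where the row before left it, along the tool's axes as they then stand; what a row does not reach is not made up. A row lasts 1/12 s, in which the tool goes at most 41.7 mm and 7.16 degrees, less where a joint would pass 70% of its speed; a pose out of reach is approached as far as the arm can. A call is refused whole if a number of a shift passes 4.17 or a number of a turn 7.16, either way. A call with a gripper value outside its range is refused whole. "claw" is the finger opening in cm, from 0 to 9.3, set as the call begins (left out, the last holds). The fingers move at their own pace and stop on an object; "grip_force" is the grip in N (left out, the last holds). Time passes only in rows, so rows that do not move let the fingers close. It gives the time, the measured TCP pose, the force and the opening at its end, in the units of the state.
- robot.read_state(): the state, without advancing time (a new reading comes with each control period).
- robot.read_camera(name): name is "side" or "top"; returns the picture (420x560x3 uint8, red, green, blue); there is no depth.
- robot.camera_params(name): a dict with "mtx" (3x3 intrinsics, pixels), "R" (3x3) and "t" (3): a world point X has camera coordinates R X + t. Camera axes: x right, y down, z forward; pixel columns grow to the right and rows downward; lengths in m; the calibration is good to about 2 mm. A picture is of the moment at which its call begins. camera_params takes no time and is no camera call.
- robot.close_job(): hands the job in, once; it reports no verdict.
The state is a dict: "t": time; "q": joint angles; "dq": joint speeds; "joint_torque": joint torques, N m; "tool_pos": TCP position; "orientation": TCP orientation; "force": force on the tool from outside, world axes, zero at the start; "wrist_torque": the same for the moment, N m; "opening": finger opening in m.
Only numpy, scipy, OpenCV 4.12 (cv2) and the standard library are available. Lean on these libraries where they do the work, as an engineer would, in place of code of your own. Each camera call takes 0.05 s, during which the arm holds its last target.

### The job

Open the green oil canister for refilling: flip the orange locking tab on its white cap up and all the way back, then unscrew the cap anticlockwise and lift it off without forcing it. Set the cap down, right way up, on the round cork coaster, without dropping it and without disturbing the salt shaker, sugar pot, lemon or cup.

Things in the scene. Friction and masses are not known exactly. Their poses are not given: they have to be found in the camera images.
- canister: Green round oil canister with steel bands, 92 mm in diameter (rubber suction foot 104 mm), stuck to the worktop by its foot. Origin: centre of its underside; z up along the axis of neck and cap; its -x axis points to the side where the shut tab's nose hangs down. Shoulder 107 mm above the worktop; closed cap from 110 to 138 mm high.
- neck (a point): Centre of the top of the canister's neck, 130 mm above the worktop, hidden in the cap (20 mm of neck inside it). Neck 35 mm in diameter, 45 mm over its three thread ribs. A rubber seal on it pushes the cap up with about 5 N. Radial play of the cap on the neck is 1.3 mm: turned about a wrong centre it jams. Force between cap and canister (the seal counted) must stay under 40 N.
- posts (a point): Midpoint, at the height of their tops (115 mm over the worktop), between two steel posts on the canister's shoulder, 31 to 38 mm from the axis towards the canister's -x, 11 mm apart, each 6 mm wide. The shut tab's tongue sits between them and locks the cap. Fingers that turn the cap must stay above the posts.
- cap: White ribbed screw cap, 58 mm in diameter, 28 mm high, about 60 g, open below. Origin: centre of its underside; z up; -x towards the shut tab's nose, y along the tab's hinge. It unscrews anticlockwise seen from above. How tightly it was closed differs and cannot be seen: it comes free 30 to 90 degrees from locked and the seal then pops it up 2 to 3 mm. It lifts straight off there and up to 15 degrees farther; beyond, its lugs run against the next ribs.
- tab (a joint): Angle of the orange locking tab: 0 shut (flat across the cap, tongue between the posts), 1.57 upright, 2.3 the stop, leaning back. It turns about a horizontal hinge 10 mm from the cap's axis towards the cap's +x and 32 mm above its underside. Stiff hinge (0.06 N m); it stays where it is left. Its nose, 43 mm from the hinge, carries the tongue, 8 mm wide, 31 mm long, at right angles to the strap.
- thumb_bar (a point): Centre of the orange thumb bar on the tab, a round bar 12 mm thick and 16 mm long parallel to the hinge; shut, it lies 24 mm from the cap's axis towards the cap's -x and 10.5 mm above the cap's flat top. Pinched at its two ends along the hinge direction it can turn between the fingers. Distance from the hinge 34.6 mm. The strap behind it is 10 mm wide.
- tab_hinge (a point): Middle of the tab's hinge line on the cap (the hinge lies along the cap's y axis).
- coaster: Flat round cork coaster, 120 mm in diameter, 6 mm thick, fixed. Origin: centre of its underside.
- salt_shaker: Glass salt shaker with grey top, 44 mm in diameter, 90 mm high. Origin: centre of its underside.
- sugar_pot: White lidded pot with blue flower and two handles, 78 x 110 x 128 mm. Origin: centre of its underside.
- lemon: Yellow lemon, 78 x 55 x 56 mm. Origin: its underside.
- white_cup: White cup with handle, 62 x 90 x 55 mm. Origin: centre of its underside.
Not all that is in view belongs to the job. What is shaped like the cap but pink or purple is not meant.

How it is judged:
By the outcome, as a careful person would: the job done as asked, in the order asked, and still so for the second after the job is handed in, with the robot touching nothing.
It also fails if it takes over 72 s, if anything falls off the work surface, if the arm or the gripper's body presses on something with over 40 N, if the wrist force passes 120 N, or if a joint passes its speed limit or range.

## Working session

There is one attempt and no reset: what is moved stays moved. The work goes in short steps, Python scripts to look and compute and a tool call to move; the robot and the scene stay as the last step left them, time stands still between calls to the robot, and variables do not carry over. Pictures are saved under pics/ and viewed, and the job is handed in when it is done.

Besides the shell and the picture viewer there is one more tool, called after "Call:" by a JSON object that holds its "method" and its "body". carry_out: Moves the arm, as the interface text tells. Its arguments: {"type":"object","properties":{"commands":{"type":"array","items":{"type":"array","items":{"type":"array","items":{"type":"number"}}}},"claw":{"type":"number"},"grip_force":{"type":"number"}},"required":["commands"]}

```bash
mkdir -p pics; cat > h.py <<'E'
import numpy as np, cv2
from plant import robot
def snap(n,f,crop=None,s=1):
    im=robot.read_camera(n)[:,:,::-1].copy()
    cv2.imwrite('pics/raw_'+f+'.png',im)
    show(im,f,crop,s)
def show(im,f,crop=None,s=1):
    if crop: im=im[crop[1]:crop[3],crop[0]:crop[2]]
    cv2.imwrite('pics/'+f+'.png',cv2.resize(im,None,fx=s,fy=s,interpolation=cv2.INTER_CUBIC))
def ray(n,u,v):
    p=robot.camera_params(n);R,t,K=map(np.array,(p['R'],p['t'],p['mtx']))
    return -R.T@t, R.T@np.linalg.inv(K)@np.array([u,v,1.])
def atz(n,u,v,z):
    c,d=ray(n,u,v); return c+d*(z-c[2])/d[2]
def proj(n,X):
    p=robot.camera_params(n);x=np.array(p['mtx'])@(np.array(p['R'])@np.array(X)+np.array(p['t']));return x[:2]/x[2]
def tri(a,b):
    c1,d1=ray(*a);c2,d2=ray(*b)
    A=np.stack([d1,-d2],1);s=np.linalg.lstsq(A,c2-c1,rcond=None)[0]
    p,q=c1+s[0]*d1,c2+s[1]*d2
    return (p+q)/2,np.linalg.norm(p-q)
E
python3 - <<'E'
from h import *
snap('side','s0');snap('top','t0')
print(robot.read_state(),robot.finger_overhang)
for n in('side','top'):
    p=robot.camera_params(n);print(p, -np.array(p['R']).T@np.array(p['t']))
E
```

```text
{'t': 0.1, 'q': array([ 1.12255871e+00,  1.31069673e-01,  1.48918710e+00,  8.14711260e-06,
        1.52299096e+00, -8.53717550e-02]), 'dq': array([ 6.94323692e-04, -1.76068721e-05, -1.82847006e-03, -2.06057436e-03,
        3.38076841e-05, -1.49919435e-03]), 'joint_torque': array([-7.15845363e-04, -5.61340249e+01, -4.93098521e+01,  7.68561359e-02,
        2.91188259e-02, -1.23060977e-04]), 'tool_pos': array([0.21271866, 0.56049837, 0.23169268]), 'orientation': array([-5.66786648e-01, -3.08958900e+00,  2.50407507e-03]), 'force': array([-0.03854321, -0.29491754, -0.28738788]), 'wrist_torque': array([0.03133183, 0.019026  , 0.0147939 ]), 'opening': 0.09279246626751053} 0.014
{'mtx': array([[390.2790567 ,   0.        , 282.69184665],
       [  0.        , 390.2790567 , 214.01557245],
       [  0.        ,   0.        ,   1.        ]]), 'R': array([[ 0.82084231, -0.57101299, -0.01273065],
       [-0.31981635, -0.4410465 , -0.83856752],
       [ 0.47321813,  0.69240317, -0.54464892]]), 't': array([-0.44907799,  0.30008933,  0.64813846])} [ 0.15788482 -0.57284914  0.59893602]
{'mtx': array([[386.71130082,   0.        , 278.46553338],
       [  0.        , 386.71130082, 206.35213243],
       [  0.        ,   0.        ,   1.        ]]), 'R': array([[-0.0280603 , -0.99938905, -0.02083606],
       [-0.99223033,  0.0303747 , -0.12064974],
       [ 0.12120892,  0.0172887 , -0.99247645]]), 't': array([0.03252968, 0.57962882, 0.88959998])} [ 4.68210635e-01 -4.76275579e-04  9.53516884e-01]
```

View pics/s0.png

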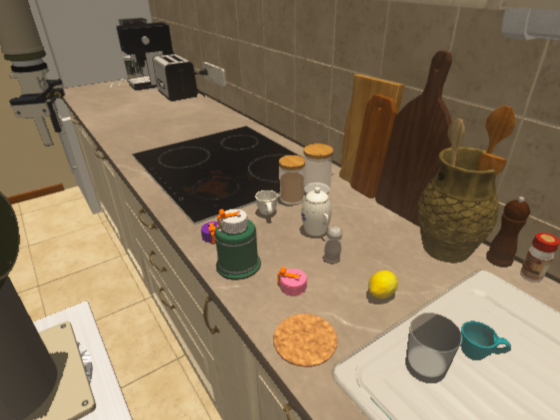

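View pics/t0.png

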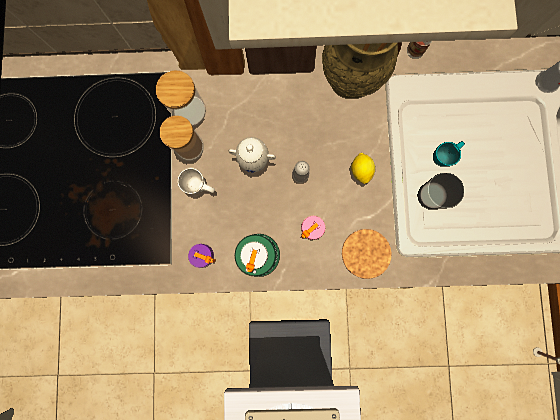

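```bash
python3 - <<'E'
from h import *
show(cv2.imread('pics/raw_s0.png'),'s0c',(190,190,350,310),5)
show(cv2.imread('pics/raw_t0.png'),'t0c',(220,220,300,280),10)
show(cv2.imread('pics/raw_t0.png'),'t0d',(160,130,400,290),3.3)
E
```

```text
(no output)
```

View pics/s0c.png

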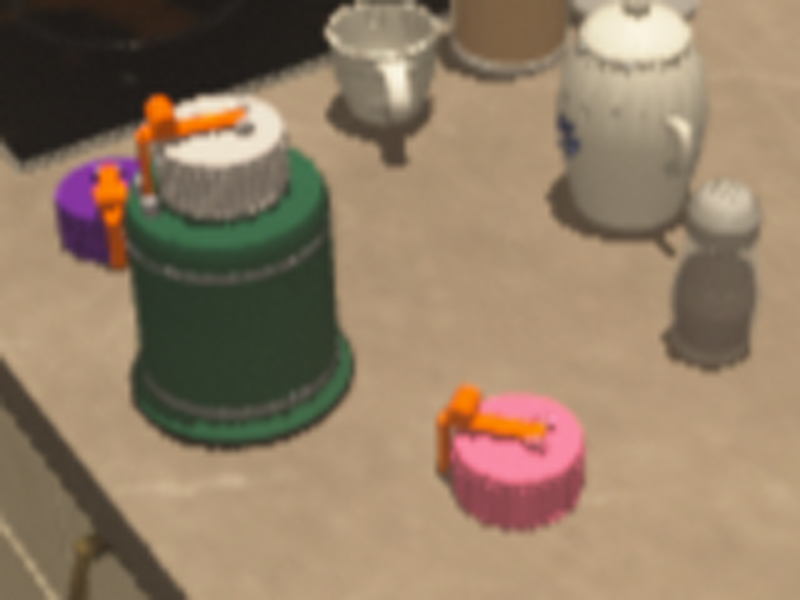

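View pics/t0c.png

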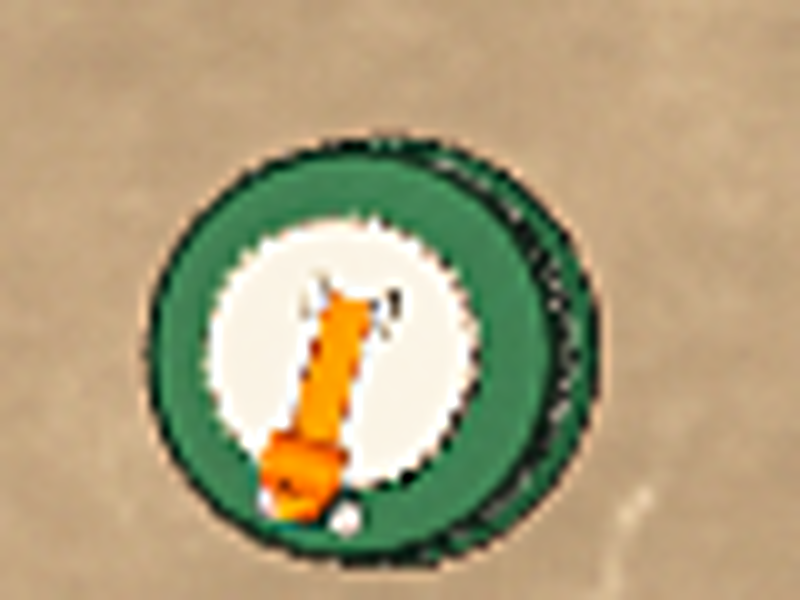

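View pics/t0d.png

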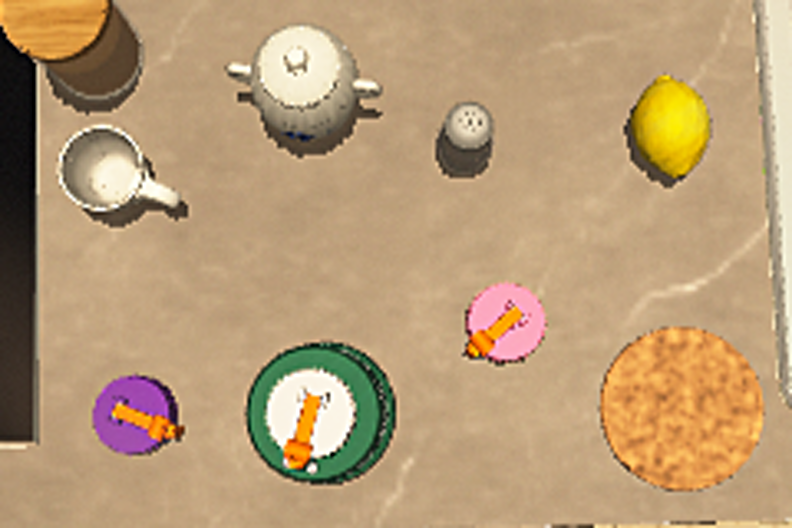

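```bash
python3 - <<'E'
from h import *
im=cv2.imread('pics/raw_t0.png').astype(int)
def circ(z,C,r,n=60):
    a=np.linspace(0,2*np.pi,n);return np.stack([C[0]+r*np.cos(a),C[1]+r*np.sin(a),0*a+z],1)
def px(x,x0,s): return x0+(x+.5)/s-.5
# cap disc: edge pts read in 10x crop
L=[(205,352),(480,352),(342,215),(375,490),(240,262),(455,270),(455,440),(410,480),(228,440)]
from scipy.optimize import least_squares
P=np.array([atz('top',px(a,220,10),px(b,220,10),.138)[:2] for a,b in L])
f=least_squares(lambda q:np.hypot(*(P-q[:2]).T)-q[2],[.45,.05,.029]);print('cap',f.x,f.fun*1e3)
G=[(150,350),(160,260),(200,190),(270,150),(380,152),(160,430),(210,515),(280,548),(550,350),(370,550),(535,260)]
P=np.array([atz('top',px(a,220,10),px(b,220,10),.107)[:2] for a,b in G])
f2=least_squares(lambda q:np.hypot(*(P-q[:2]).T)-q[2],[.45,.05,.046]);print('shoulder',f2.x,f2.fun*1e3)
C=f.x[:2]
h=atz('top',px(346,220,10),px(300,220,10),.142);b=atz('top',px(303,220,10),px(475,220,10),.1485+.003)
hl=atz('top',px(318,220,10),px(290,220,10),.142);hr=atz('top',px(392,220,10),px(300,220,10),.142)
print('hinge',h,hl,hr,'bar',b)
for q in(h[:2]-b[:2],C-b[:2],h[:2]-C):print(np.degrees(np.arctan2(q[1],q[0])),np.hypot(*q))
p=hl-hr;print('hinge dir',np.degrees(np.arctan2(p[1],p[0])))
# coaster
L=[(600,410),(764,407),(682,327),(682,491)]
P=np.array([atz('top',px(a,160,3.3),px(b,130,3.3),.006)[:2] for a,b in L])
f3=least_squares(lambda q:np.hypot(*(P-q[:2]).T)-q[2],[.45,-.05,.06]);print('coaster',f3.x)
# side check overlay
S=cv2.imread('pics/raw_s0.png');T=cv2.imread('pics/raw_t0.png')
def draw(img,n,pts,col,s,x0,y0):
    for X in pts:
        u,v=proj(n,X);cv2.circle(img,(int((u-x0+.5)*s),int((v-y0+.5)*s)),1,col,-1)
Sc=cv2.resize(S[190:290,190:290],None,fx=6,fy=6);Tc=cv2.resize(T[220:300,220:300],None,fx=6,fy=6)
yaw=np.arctan2(*(h[:2]-b[:2])[::-1])
e=np.array([np.cos(yaw),np.sin(yaw)]);nrm=np.array([-e[1],e[0]])
for img,n,x0,y0 in((Sc,'side',190,190),(Tc,'top',220,220)):
    draw(img,n,circ(.138,C,.029),(255,0,0),6,x0,y0)
    draw(img,n,circ(.107,C,.046),(255,255,0),6,x0,y0)
    draw(img,n,circ(0,C,.052),(0,255,255),6,x0,y0)
    for s in(-1,1):
        draw(img,n,[[*(C-e*.024+nrm*s*.008),.1485],[*(C+e*.010+nrm*s*.008),.142],[*(C-e*.0345+nrm*s*.0085),.115]],(255,0,255),6,x0,y0)
cv2.imwrite('pics/ov0.png',np.hstack([Sc,np.vstack([Tc,np.zeros((120,480,3),np.uint8)])])[:, :1080]) 
cv2.imwrite('pics/ov0.png',cv2.resize(cv2.imread('pics/ov0.png'),(800,444)))
E
```

```text
cap [0.46657119 0.06827353 0.02922721] [-0.31354042 -0.40270622  0.06790622 -0.47652432 -0.039675    0.23777145
  0.22862038  0.28313605  0.41501185]
shoulder [0.4683943  0.07031006 0.04477702] [-2.23161977 -0.04555594  1.92923378  1.10575259 -1.90474618 -0.79701051
  1.64238862  0.62087492 -0.15973706 -0.73602976  0.5764493 ]
hinge [0.47801326 0.06698919 0.142     ] [0.4802555 0.0728046 0.142    ] [0.47774129 0.05737227 0.142     ] bar [0.44243617 0.07577125 0.1515    ]
-13.866035176521715 0.03664496632983211
-17.257805006471443 0.02527280589396971
-6.40445316703825 0.011513927996769271
hinge dir 80.74674863378324
coaster [ 0.46270553 -0.19334864  0.05984281]
```

View pics/ov0.png

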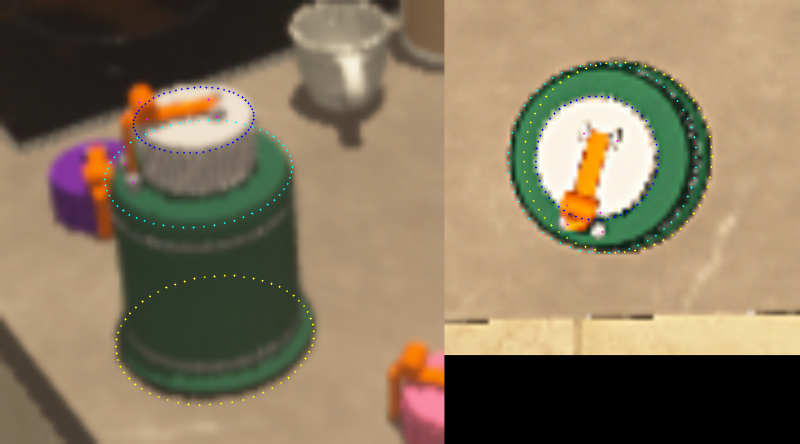

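```bash
python3 - <<'E'
from h import *
show(cv2.imread('pics/raw_s0.png'),'s0e',(205,200,265,280),10)
E
```

```text
(no output)
```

View pics/s0e.png

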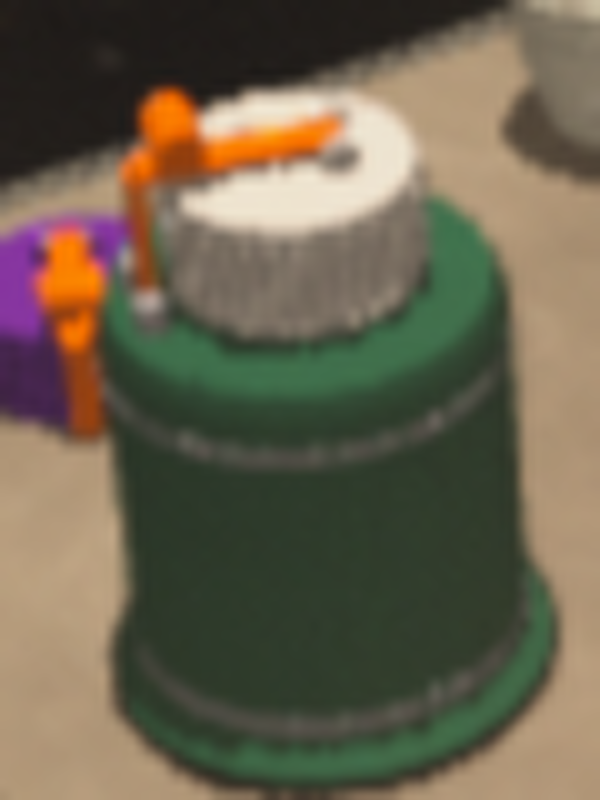

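```bash
python3 - <<'E'
from h import *
from scipy.optimize import least_squares
px=lambda x,x0,s:x0+(x+.5)/s-.5
L=[(428,165),(402,115),(350,92),(290,88),(230,98),(290,236),(360,222),(408,195),(200,215),(240,230)]
P=np.array([atz('side',px(a,205,10),px(b,200,10),.138)[:2] for a,b in L])
f=least_squares(lambda q:np.hypot(*(P-q[:2]).T)-q[2],[.45,.05,.029]);print('cap side',f.x,f.fun*1e3)
f=least_squares(lambda q:np.hypot(*(P-q[:2]).T)-.029,[.45,.05]);print('cap side',f.x,f.fun*1e3)
# coaster side from full image
im=cv2.imread('pics/raw_s0.png');hsv=cv2.cvtColor(im,cv2.COLOR_BGR2HSV)
m=cv2.inRange(hsv[300:375,260:350],(5,120,60),(25,255,255));n,l,s,c=cv2.connectedComponentsWithStats(m);i=1+np.argmax(s[1:,4])
x,y=c[i]+[260,300];print(s[i],atz('side',x,y,.006))
# pink cap check
E
```

```text
cap side [0.46993918 0.07026004 0.0289859 ] [ 0.18824183 -1.23536864 -0.44372357  0.19063935  1.24292011  0.66244855
  0.54029034  0.48611211 -1.1532985  -0.47826158]
cap side [0.46993392 0.07026577] [ 0.18186001 -1.24457124 -0.4569213   0.17379031  1.22315029  0.6505748
  0.5317999   0.4794492  -1.17096409 -0.49306139]
[  14   14   63   53 2667] [ 0.46110936 -0.19649639  0.006     ]
```

Call:
{"method": "carry_out", "body": {"commands": [[[-1.5,-1.4,0,0],[-2.8,-2.65,0,0],[-2.8,-2.65,0,0],[-2.8,-2.65,0,0],[-2.8,-2.65,0,0],[-2.8,-2.65,0,0],[-2.8,-2.65,0,0],[-2.8,-2.65,0,0],[-2.8,-2.65,0,0],[-2.8,-2.65,0,0],[-2.8,-2.65,0,0],[-2.8,-2.65,0,0],[-2.8,-2.65,0,0],[-2.8,-2.65,0,0],[-1.0,-1.3,0,0],[0,0,0,7],[0,0,0,7],[0,0,0,7],[0,0,0,7],[0,0,0,7]]]}}

```text
t: 1.77
tool_pos: [0.4445, 0.0754, 0.2322]
orientation: [-1.478, -2.771, 0.001]
force: [-0.5, -0.1, 0.7]
opening: 0.0932
```

Call:
{"method": "carry_out", "body": {"commands": [[[0,0,0,7],[0,0,0,7],[0,0,0,7],[0,0,0,7],[0,0,0,7],[0,0,0,7],[0,0,0,7],[0,0,0,7],[0,0,0,7],[0,0,0,7],[0,0,0,7],[0,0,0,7],[0,0,0,7],[0,0,0,7],[0,0,0,7],[0,0,0,7],[0,0,0,7],[0,0,0,7],[0,0,0,7],[0,0,0,4.5]]], "claw": 3.5}}

```text
t: 3.43
tool_pos: [0.4444, 0.0756, 0.2322]
orientation: [3.119, -0.374, -0.001]
force: [0.2, 0.1, -0.3]
opening: 0.0351
```

```bash
cat >> h.py <<'E'
from scipy.spatial.transform import Rotation as Ro
def st():
    s=robot.read_state();R=Ro.from_rotvec(s['orientation']).as_matrix()
    print('t',round(s['t'],2),'pos',s['tool_pos'].round(4),'F',s['force'].round(1),'M',s['wrist_torque'].round(2),'op',s['opening'].round(4),'q6',s['q'][5].round(3),'ydir',np.degrees(np.arctan2(R[1,1],R[0,1])).round(2),'zax',R[:,2].round(3))
    return s,R
def tool(d):  # world delta -> tool cm
    s,R=st();print('tool cm',(R.T@np.array(d)*100).round(2))
E
python3 - <<'E'
from h import *
snap('side','s1',(190,130,310,230),6);snap('top','t1',(200,180,300,280),6);st()
E
```

```text
Traceback (most recent call last):
  File "h.py", line 25, in st
    print('t',round(s['t'],2),'pos',s['tool_pos'].round(4),'F',s['force'].round(1),'M',s['wrist_torque'].round(2),'op',s['opening'].round(4),'q6',s['q'][5].round(3),'ydir',np.degrees(np.arctan2(R[1,1],R[0,1])).round(2),'zax',R[:,2].round(3))
                                                                                                                       ^^^^^^^^^^^^^^^^^^
AttributeError: 'float' object has no attribute 'round'
```

View pics/s1.png

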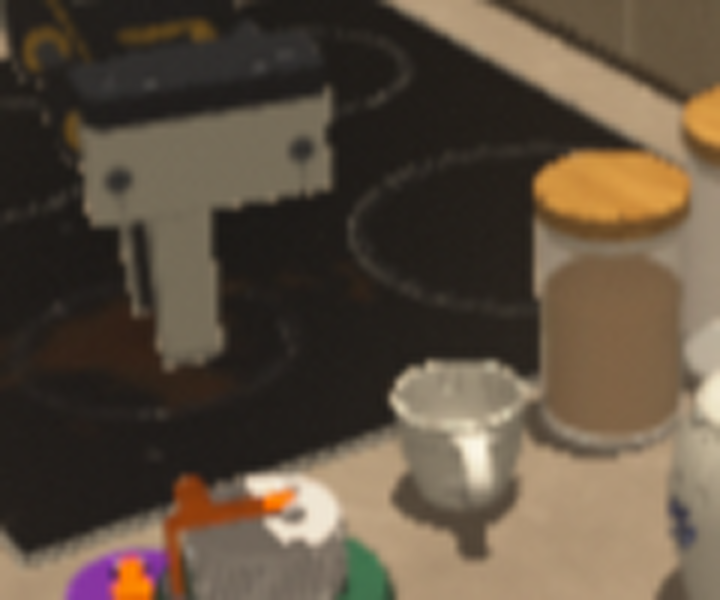

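View pics/t1.png

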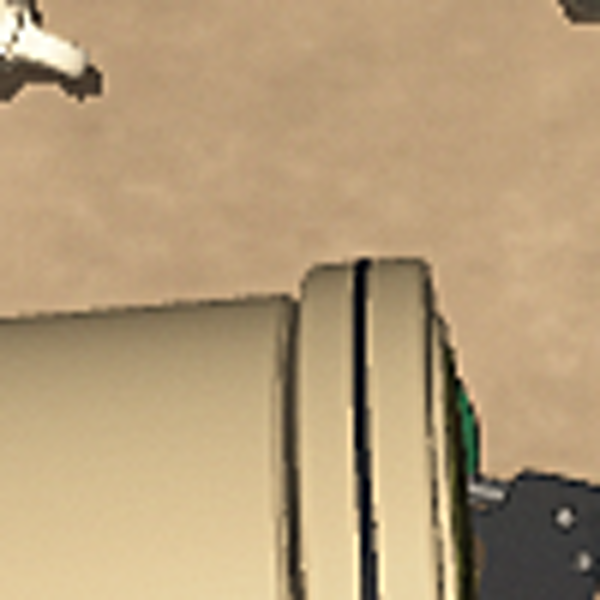

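```bash
sed -i "s/s\['opening'\].round(4)/round(s['opening'],4)/" h.py; python3 - <<'E'
from h import *
s,R=st();p=s['tool_pos']
for dy in(.0175,.035):
  for dx in(-.0075,0,.0075):
    u,v=proj('side',p+R@[dx,dy,.014]);print(dy,dx,(u-190+.5)*6,(v-130+.5)*6)
E
```

```text
t 3.53 pos [0.4445 0.0756 0.2322] F [0.2 0.3 0.1] M [0.07 0.1  0.01] op 0.0351 q6 1.859 ydir -103.37 zax [-0.001 -0.    -1.   ]
0.0175 -0.0075 164.5694051183463 362.18237600071166
0.0175 0 186.7152526228927 357.89624013322043
0.0175 0.0075 208.73309825237897 353.63487791359603
0.035 -0.0075 177.1384619522674 386.6101093023482
0.035 0 199.64424189476688 382.1750652341716
0.035 0.0075 222.01761440826124 377.7661136979622
```

Call:
{"method": "carry_out", "body": {"commands": [[[0,0.05,1.5,0],[0,0,1.5,0],[0,0,1.5,0],[0,0,1.5,0],[0,0,0.8,0],[0,0,0.3,0],[0,0,0,0]]]}}

```text
t: 4.12
tool_pos: [0.4441, 0.075, 0.161]
orientation: [3.12, -0.361, -0.002]
force: [-0.6, 0.5, -0.4]
opening: 0.0351
```

```bash
python3 - <<'E'
from h import *
snap('side','s2',(190,170,290,260),8);snap('top','t2',(200,180,300,280),6);st()
E
```

```text
t 4.22 pos [0.445  0.0751 0.1624] F [-0.2  0.2 -0.3] M [0.   0.17 0.05] op 0.0348 q6 1.855 ydir -103.24 zax [ 0.001  0.    -1.   ]
```

View pics/s2.png

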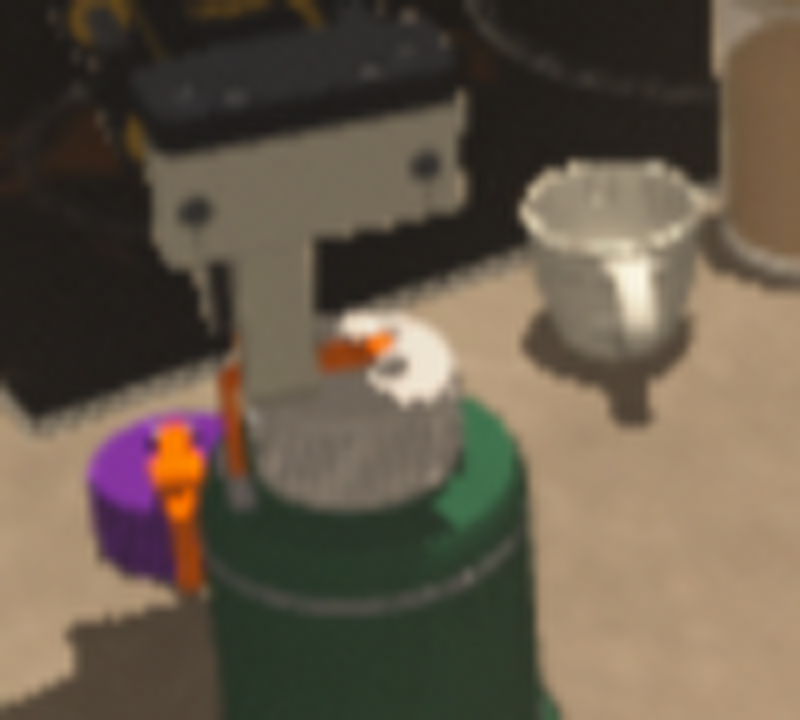

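Call:
{"method": "carry_out", "body": {"commands": [[[0,0,0.3,0],[0,0,0.3,0],[0,0,0,0]]]}}

```text
t: 4.47
tool_pos: [0.4446, 0.0751, 0.1555]
orientation: [-3.121, 0.363, -0.0]
force: [-1.0, 0.6, 0.0]
opening: 0.0351
```

Call:
{"method": "carry_out", "body": {"commands": [[[0,0,0,0],[0,0,0,0],[0,0,0,0],[0,0,0,0],[0,0,0,0],[0,0,0,0]]], "claw": 0.5, "grip_force": 8}}

```text
t: 4.97
tool_pos: [0.4447, 0.0753, 0.1558]
orientation: [-3.12, 0.363, -0.0]
force: [-0.4, 1.4, 1.9]
opening: 0.0161
```

```bash
python3 - <<'E'
from h import *
snap('side','s3',(190,170,290,260),8);s,R=st();print('F tool',R.T@s['force'])
E
```

```text
t 5.02 pos [0.4447 0.0753 0.1558] F [-1.   2.1  1.2] M [ 0.42  0.25 -0.  ] op 0.016 q6 1.856 ydir -103.28 zax [ 0.  0. -1.]
F tool [-1.43870725 -1.86642639 -1.18572237]
```

View pics/s3.png

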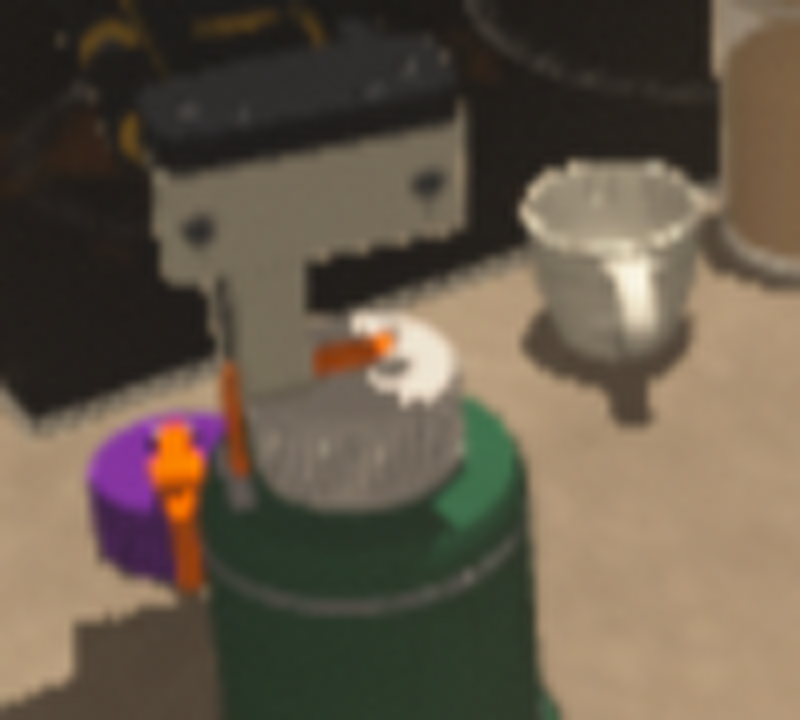

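```bash
python3 -c "
import numpy as np
a=np.radians(np.linspace(10.8,142.6,21))
x=-3.46*np.cos(a);z=3.46*np.sin(a)
print([[round(p,2),0,round(-q,2),0] for p,q in zip(np.diff(x),np.diff(z))])"
```

```text
[[np.float64(0.1), 0, np.float64(-0.39), 0], [np.float64(0.14), 0, np.float64(-0.37), 0], [np.float64(0.18), 0, np.float64(-0.35), 0], [np.float64(0.22), 0, np.float64(-0.33), 0], [np.float64(0.26), 0, np.float64(-0.3), 0], [np.float64(0.29), 0, np.float64(-0.27), 0], [np.float64(0.32), 0, np.float64(-0.24), 0], [np.float64(0.35), 0, np.float64(-0.2), 0], [np.float64(0.37), 0, np.float64(-0.16), 0], [np.float64(0.38), 0, np.float64(-0.11), 0], [np.float64(0.39), 0, np.float64(-0.07), 0], [np.float64(0.4), 0, np.float64(-0.02), 0], [np.float64(0.4), 0, np.float64(0.02), 0], [np.float64(0.39), 0, np.float64(0.07), 0], [np.float64(0.38), 0, np.float64(0.11), 0], [np.float64(0.37), 0, np.float64(0.16), 0], [np.float64(0.35), 0, np.float64(0.2), 0], [np.float64(0.32), 0, np.float64(0.23), 0], [np.float64(0.29), 0, np.float64(0.27), 0], [np.float64(0.26), 0, np.float64(0.3), 0]]
```

Call:
{"method": "carry_out", "body": {"commands": [[[0,0,0,0],[0.1,0,-0.39,0],[0.14,0,-0.37,0],[0.18,0,-0.35,0],[0.22,0,-0.33,0],[0.26,0,-0.3,0],[0.29,0,-0.27,0],[0.32,0,-0.24,0],[0.35,0,-0.2,0]]], "grip_force": 15}}

```text
t: 5.77
tool_pos: [0.4629, 0.0706, 0.1806]
orientation: [3.12, -0.363, -0.001]
force: [-4.2, 2.7, -1.2]
opening: 0.0157
```

```bash
python3 - <<'E'
from h import *
snap('side','s4',(190,150,290,260),7);s,R=st();print('F tool',R.T@s['force'])
E
```

```text
t 5.82 pos [0.4636 0.0705 0.181 ] F [-4.8  2.5 -0.4] M [ 0.32  0.97 -0.04] op 0.0156 q6 1.845 ydir -103.3 zax [ 0.001 -0.    -1.   ]
F tool [-5.21963738 -1.29229322  0.35749238]
```

View pics/s4.png

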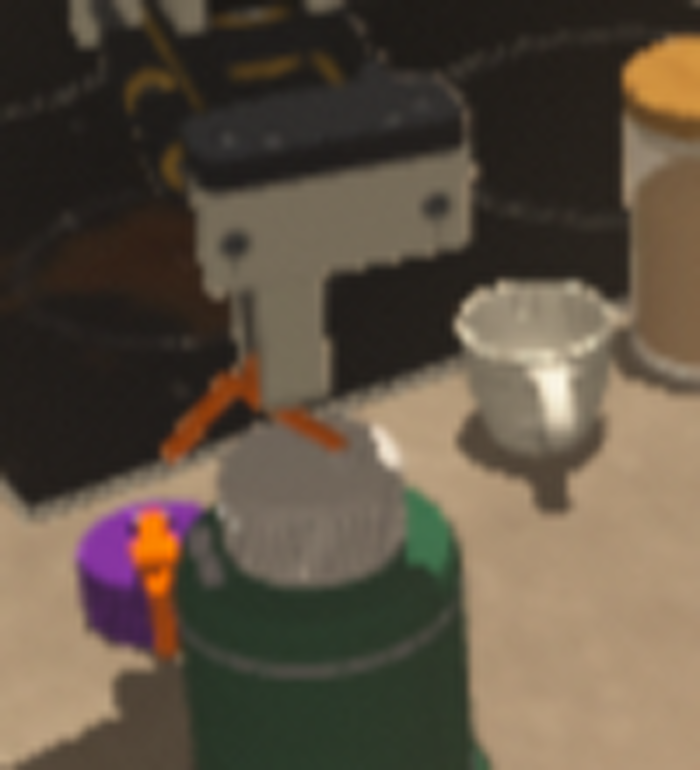

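Tab is up about 50° and held well. Continuing the arc.

Call:
{"method": "carry_out", "body": {"commands": [[[0.37,0,-0.16,0],[0.38,0,-0.11,0],[0.39,0,-0.07,0],[0.4,0,-0.02,0],[0.4,0,0.02,0],[0.39,0,0.07,0],[0.38,0,0.11,0],[0.37,0,0.16,0]]]}}

```text
t: 6.48
tool_pos: [0.4941, 0.0634, 0.181]
orientation: [3.12, -0.364, 0.004]
force: [-2.9, 0.7, 6.2]
opening: 0.0156
```

Call:
{"method": "carry_out", "body": {"commands": [[[0.35,0,0.2,0],[0.32,0,0.23,0],[0.29,0,0.27,0],[0.26,0,0.3,0],[0,0,0,0]]]}}

```text
t: 6.9
tool_pos: [0.5071, 0.0602, 0.1713]
orientation: [3.12, -0.364, 0.008]
force: [1.8, -1.3, 5.5]
opening: 0.0151
```

```bash
python3 - <<'E'
from h import *
snap('side','s5',(190,150,290,260),7);s,R=st();print('F tool',R.T@s['force'])
E
```

```text
t 6.95 pos [0.507  0.0603 0.1714] F [ 1.8 -0.8  5.7] M [-0.11 -0.04 -0.02] op 0.0154 q6 1.822 ydir -103.31 zax [ 0.005 -0.001 -1.   ]
F tool [ 1.93367552  0.40642644 -5.68061298]
```

View pics/s5.png

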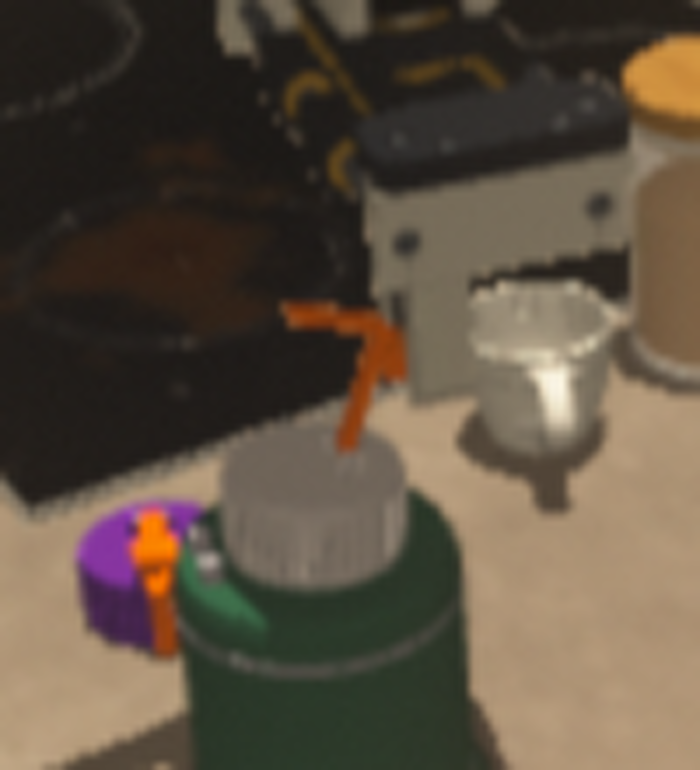

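```bash
cat >> h.py <<'E'
def tabpts(C,yaw,th,z0=.110):
    e=np.array([np.cos(yaw),np.sin(yaw),0]);H=np.array([*C,z0+.032])+.010*e
    d=-e*np.cos(th)+np.array([0,0,np.sin(th)]); tg=-np.array([0,0,1])*np.cos(th)-e*np.sin(th)
    nose=H+.043*d;tip=nose+.031*tg;bar=H+.034*d-.0065*tg
    return H,nose,tip,bar
E
python3 - <<'E'
from h import *
for th in(1.8,1.9,2.0,2.1,2.2,2.3):
    print(th,[tuple(((proj('side',X)-[190,150]+.5)*7).round().astype(int)) for X in tabpts((.469,.0695),np.radians(-13.4),th)])
E
```

```text
1.8 [(np.int64(341), np.int64(446)), (np.int64(361), np.int64(323)), (np.int64(262), np.int64(322)), (np.int64(377), np.int64(349))]
1.9 [(np.int64(341), np.int64(446)), (np.int64(375), np.int64(323)), (np.int64(278), np.int64(314)), (np.int64(388), np.int64(351))]
2.0 [(np.int64(341), np.int64(446)), (np.int64(388), np.int64(325)), (np.int64(294), np.int64(306)), (np.int64(397), np.int64(355))]
2.1 [(np.int64(341), np.int64(446)), (np.int64(400), np.int64(329)), (np.int64(311), np.int64(301)), (np.int64(406), np.int64(359))]
2.2 [(np.int64(341), np.int64(446)), (np.int64(412), np.int64(333)), (np.int64(328), np.int64(297)), (np.int64(414), np.int64(364))]
2.3 [(np.int64(341), np.int64(446)), (np.int64(423), np.int64(338)), (np.int64(345), np.int64(294)), (np.int64(422), np.int64(370))]
```

Call:
{"method": "carry_out", "body": {"commands": [[[0,0,0,0],[0,0,0,0],[0,0,-1,0],[0,0,-2,0],[0,0,-2,0],[0,0,-1,0],[-2,0,0,0],[-2,0,0,0],[-2,0,0,0],[0,0,0,0]]], "claw": 3.5}}

```text
t: 7.78
tool_pos: [0.4441, 0.0754, 0.2302]
orientation: [-3.121, 0.362, 0.001]
force: [0.2, -0.9, 0.3]
opening: 0.0347
```

Call:
{"method": "carry_out", "body": {"commands": [[[0,0,0,0],[0,0,1,0],[0,0,1.5,0],[0,0,1.2,0],[0,0,0,0],[0,0,0,0]]], "claw": 0}}

```text
t: 8.28
tool_pos: [0.4456, 0.0745, 0.1917]
orientation: [3.12, -0.364, -0.005]
force: [0.1, -0.1, 0.3]
opening: 0.0017
```

```bash
python3 - <<'E'
from h import *
snap('side','s6',(190,150,290,260),7);s,R=st();print('F tool',R.T@s['force'])
E
```

```text
t 8.33 pos [0.4462 0.0746 0.1927] F [-0.  -0.7  0.5] M [0.06 0.14 0.03] op 0.0006 q6 1.855 ydir -103.3 zax [-0.001 -0.    -1.   ]
F tool [ 0.1156671   0.654223   -0.49520049]
```

View pics/s6.png

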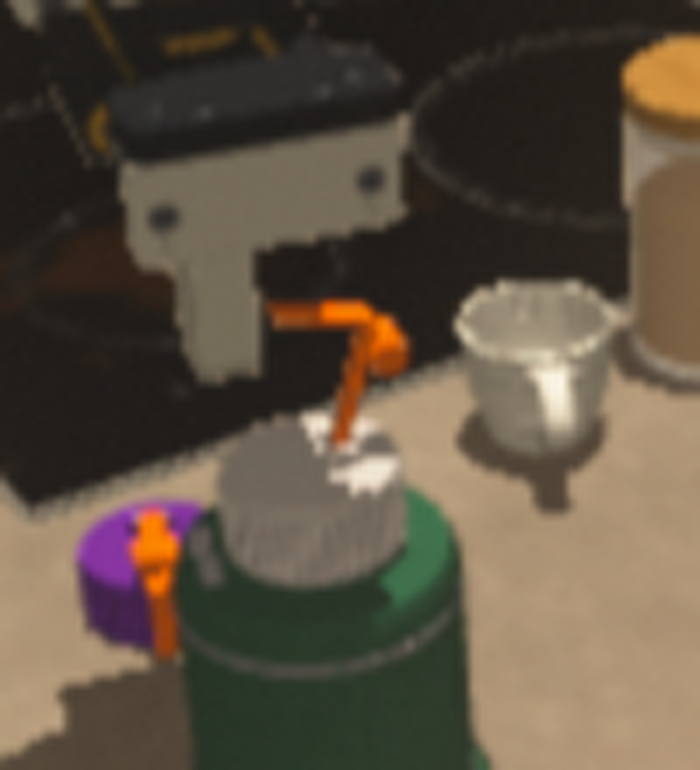

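Call:
{"method": "carry_out", "body": {"commands": [[[0.4,0,0,0],[0.4,0,0,0],[0.4,0,0,0],[0.4,0,0,0],[0.4,0,0,0],[0.4,0,0,0],[0,0,0,0]]]}}

```text
t: 8.92
tool_pos: [0.4703, 0.069, 0.1932]
orientation: [3.12, -0.364, 0.001]
force: [0.3, 0.4, 0.4]
opening: 0.0006
```

Call:
{"method": "carry_out", "body": {"commands": [[[0.2,0,0,0],[0.2,0,0,0],[0.2,0,0,0]]]}}

```text
t: 9.17
tool_pos: [0.4752, 0.0679, 0.1929]
orientation: [-3.12, 0.363, 0.001]
force: [-3.2, 2.5, -1.6]
opening: 0.0006
```

```bash
python3 - <<'E'
from h import *
snap('side','s7',(190,150,290,260),7);s,R=st();print('F tool',R.T@s['force'])
E
```

```text
t 9.22 pos [0.4753 0.0678 0.1928] F [-2.5  0.4  0.1] M [0.14 0.53 0.07] op 0.0007 q6 1.837 ydir -103.28 zax [-0.001  0.    -1.   ]
F tool [-2.56848426  0.20177962 -0.10791863]
```

View pics/s7.png

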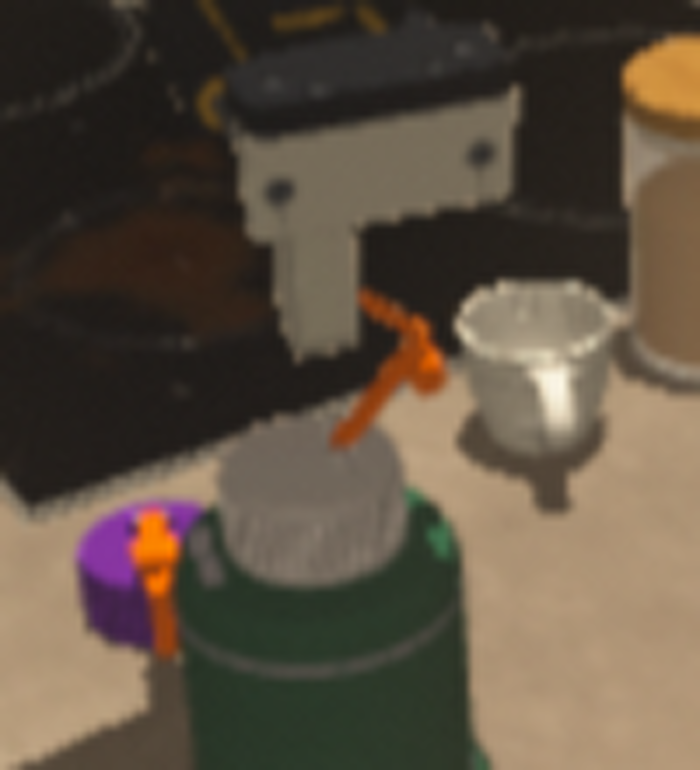

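Call:
{"method": "carry_out", "body": {"commands": [[[0.2,0,0,0],[0,0,0,0]]]}}

```text
t: 9.38
tool_pos: [0.4767, 0.0675, 0.1924]
orientation: [-3.121, 0.363, 0.003]
force: [-3.5, 1.2, -2.1]
opening: 0.0007
```

Call:
{"method": "carry_out", "body": {"commands": [[[0.15,0,0,0],[0,0,0,0]]]}}

```text
t: 9.55
tool_pos: [0.4782, 0.0671, 0.1924]
orientation: [3.12, -0.363, -0.003]
force: [-3.8, 0.7, -3.7]
opening: 0.0005
```

```bash
python3 - <<'E'
from h import *
snap('side','s8',(190,150,290,260),7);s,R=st();print('F tool',R.T@s['force'])
E
```

```text
t 9.6 pos [0.4782 0.0671 0.1925] F [-4.8  1.7 -4.1] M [0.3  1.   0.05] op 0.0002 q6 1.836 ydir -103.28 zax [-0.002  0.    -1.   ]
F tool [-5.04169801 -0.57353242  4.13330364]
```

View pics/s8.png

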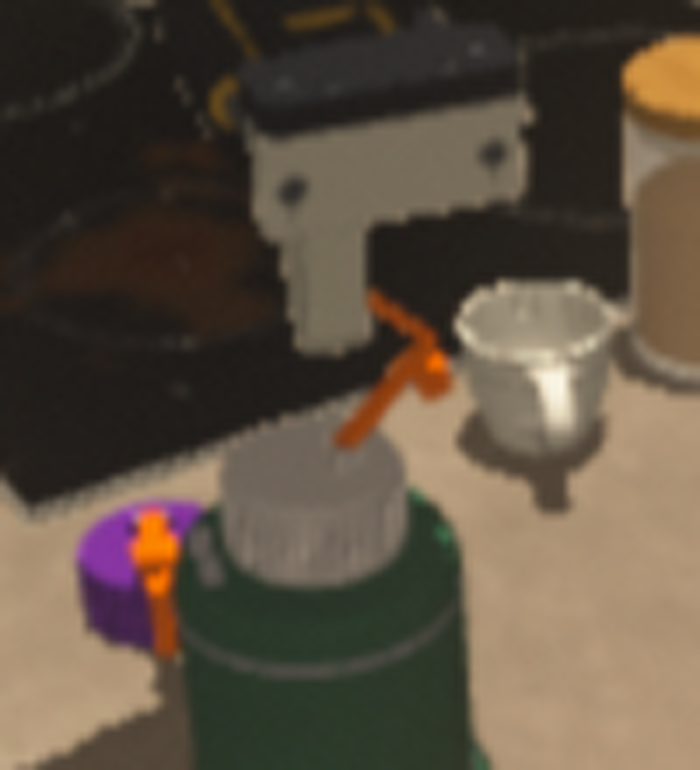

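Call:
{"method": "carry_out", "body": {"commands": [[[0.2,0,0,0],[0,0,0,0]]]}}

```text
t: 9.77
tool_pos: [0.4802, 0.0666, 0.1926]
orientation: [3.12, -0.363, -0.002]
force: [-5.2, 1.6, -4.1]
opening: 0.0006
```

Call:
{"method": "carry_out", "body": {"commands": [[[0.15,0,0,0],[0,0,0,0]]]}}

```text
t: 9.93
tool_pos: [0.4813, 0.0663, 0.1925]
orientation: [3.12, -0.363, -0.004]
force: [-6.3, 2.2, -2.2]
opening: 0.0007
```

```bash
python3 - <<'E'
from h import *
snap('side','s9',(190,150,290,260),7);s,R=st();print('F tool',R.T@s['force'])
E
```

```text
t 9.98 pos [0.4813 0.0663 0.1925] F [-6.7  1.9 -3.8] M [ 0.36  1.3  -0.02] op 0.0007 q6 1.834 ydir -103.28 zax [-0.002  0.    -1.   ]
F tool [-6.97516585 -0.32557018  3.77851896]
```

View pics/s9.png

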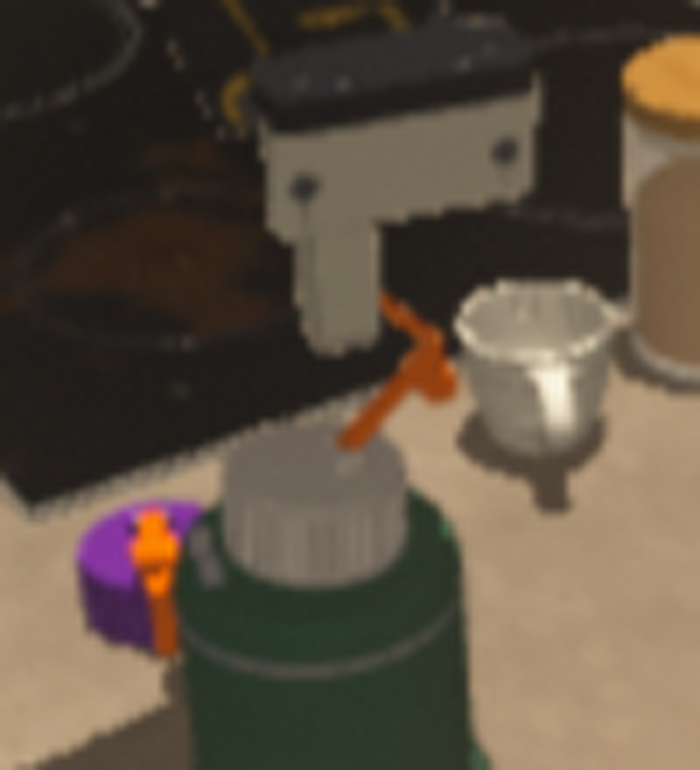

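Call:
{"method": "carry_out", "body": {"commands": [[[-1,0,0,0],[-1,0,-1,0],[-1,0,-2,0],[0,0,-2,0],[0,0,0,0]]]}}

```text
t: 10.4
tool_pos: [0.4558, 0.0731, 0.2487]
orientation: [-3.119, 0.363, -0.015]
force: [0.8, 0.8, 1.3]
opening: 0.0005
```

```bash
python3 - <<'E'
from h import *
snap('side','s10',(190,150,290,260),7);s,R=st();print('F tool',R.T@s['force'])
for th in(2.2,2.25,2.3,2.35):
    print(th,[tuple(((proj('side',X)-[190,150]+.5)*7).round().astype(int)) for X in tabpts((.4695,.0695),np.radians(-13.4),th)])
E
```

```text
t 10.45 pos [0.4554 0.073  0.2467] F [ 0.1  0.1 -0.3] M [-0.02  0.16  0.01] op 0.0005 q6 1.851 ydir -103.29 zax [ 0.008 -0.    -1.   ]
F tool [ 0.11079111 -0.10994223  0.2975333 ]
2.2 [(np.int64(342), np.int64(446)), (np.int64(414), np.int64(332)), (np.int64(330), np.int64(296)), (np.int64(416), np.int64(364))]
2.25 [(np.int64(342), np.int64(446)), (np.int64(419), np.int64(335)), (np.int64(338), np.int64(295)), (np.int64(420), np.int64(367))]
2.3 [(np.int64(342), np.int64(446)), (np.int64(425), np.int64(338)), (np.int64(347), np.int64(294)), (np.int64(423), np.int64(370))]
2.35 [(np.int64(342), np.int64(446)), (np.int64(430), np.int64(341)), (np.int64(355), np.int64(293)), (np.int64(427), np.int64(373))]
```

View pics/s10.png

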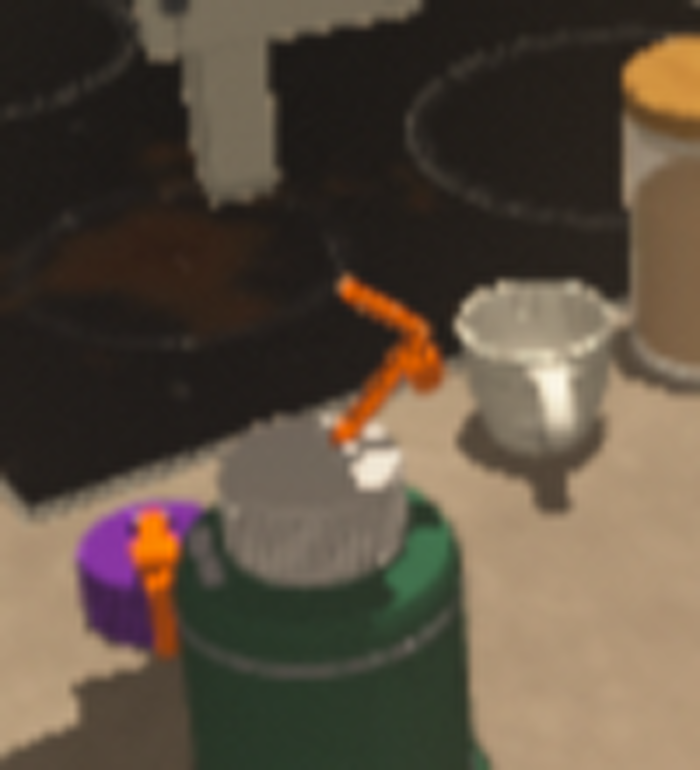

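```bash
python3 - <<'E'
from h import *
s,R=st();p=s['tool_pos']
for dy in(0,.012,.0175):
    print(dy,[tuple(((proj('side',p+R@[dx,dy,.014])-[190,130]+.5)*8).round(0)) for dx in(-.01,0,.01)])
show(cv2.imread('pics/raw_s10.png'),'s10c',(190,130,260,200),8)
E
```

```text
t 10.45 pos [0.4554 0.073  0.2467] F [ 0.1  0.1 -0.3] M [-0.02  0.16  0.01] op 0.0005 q6 1.851 ydir -103.29 zax [ 0.008 -0.    -1.   ]
0 [(np.float64(232.0), np.float64(394.0)), (np.float64(271.0), np.float64(387.0)), (np.float64(309.0), np.float64(379.0))]
0.012 [(np.float64(243.0), np.float64(415.0)), (np.float64(282.0), np.float64(408.0)), (np.float64(321.0), np.float64(400.0))]
0.0175 [(np.float64(249.0), np.float64(425.0)), (np.float64(288.0), np.float64(417.0)), (np.float64(327.0), np.float64(410.0))]
```

View pics/s10c.png

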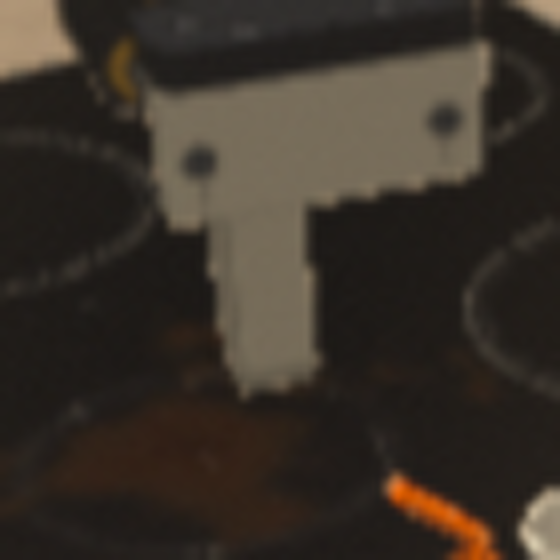

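```bash
python3 - <<'E'
from h import *
s,R=st();tool(np.array([.4693,.0697,.165])-s['tool_pos'])
E
```

```text
t 10.45 pos [0.4554 0.073  0.2467] F [ 0.1  0.1 -0.3] M [-0.02  0.16  0.01] op 0.0005 q6 1.851 ydir -103.29 zax [ 0.008 -0.    -1.   ]
t 10.45 pos [0.4554 0.073  0.2467] F [ 0.1  0.1 -0.3] M [-0.02  0.16  0.01] op 0.0005 q6 1.851 ydir -103.29 zax [ 0.008 -0.    -1.   ]
tool cm [1.36 0.02 8.18]
```

Call:
{"method": "carry_out", "body": {"commands": [[[0.7,0,0,0],[0.65,0,0,0],[0,0,0,0],[0,0,0,0],[0,0,1.5,0],[0,0,1.5,0],[0,0,1.5,0],[0,0,1.5,0],[0,0,0.8,0],[0,0,0,0],[0,0,0,0],[0,0,0,0]]], "claw": 7.6}}

```text
t: 11.45
tool_pos: [0.4666, 0.07, 0.176]
orientation: [-3.12, 0.363, -0.001]
force: [-0.3, 0.7, 0.4]
opening: 0.0742
```

```bash
python3 - <<'E'
from h import *
snap('side','s11',(190,130,290,260),6);s,R=st();tool(np.array([.4693,.0697,.134])-s['tool_pos'])
E
```

```text
t 11.5 pos [0.4668 0.0701 0.1762] F [ 0.4 -0.2  0.2] M [0.01 0.15 0.05] op 0.0754 q6 1.843 ydir -103.29 zax [ 0.002  0.    -1.   ]
t 11.5 pos [0.4668 0.0701 0.1762] F [ 0.4 -0.2  0.2] M [0.01 0.15 0.05] op 0.0754 q6 1.843 ydir -103.29 zax [ 0.002  0.    -1.   ]
tool cm [ 0.25 -0.02  4.22]
```

View pics/s11.png

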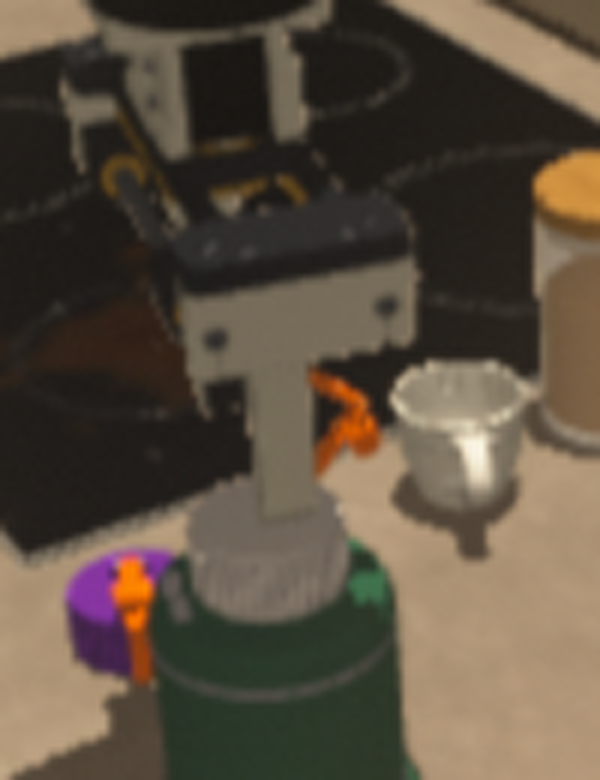

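Clear of the tab, straddling the cap. Shift 2.5 mm in x and descend.

Call:
{"method": "carry_out", "body": {"commands": [[[0.25,0,0.7,0],[0,0,1,0],[0,0,1,0],[0,0,1,0],[0,0,0.5,0],[0,0,0,0],[0,0,0,0]]]}}

```text
t: 12.08
tool_pos: [0.4681, 0.0694, 0.1325]
orientation: [3.12, -0.363, -0.002]
force: [-0.6, 0.0, 1.1]
opening: 0.0762
```

```bash
python3 - <<'E'
from h import *
snap('side','s12',(190,130,290,260),6);s,R=st();print(R.T@s['force'])
E
```

```text
t 12.13 pos [0.4685 0.0695 0.1331] F [ 0.5 -0.6 -0.4] M [-0.02  0.17  0.01] op 0.076 q6 1.842 ydir -103.28 zax [-0. -0. -1.]
[0.58483738 0.45497176 0.37892551]
```

View pics/s12.png

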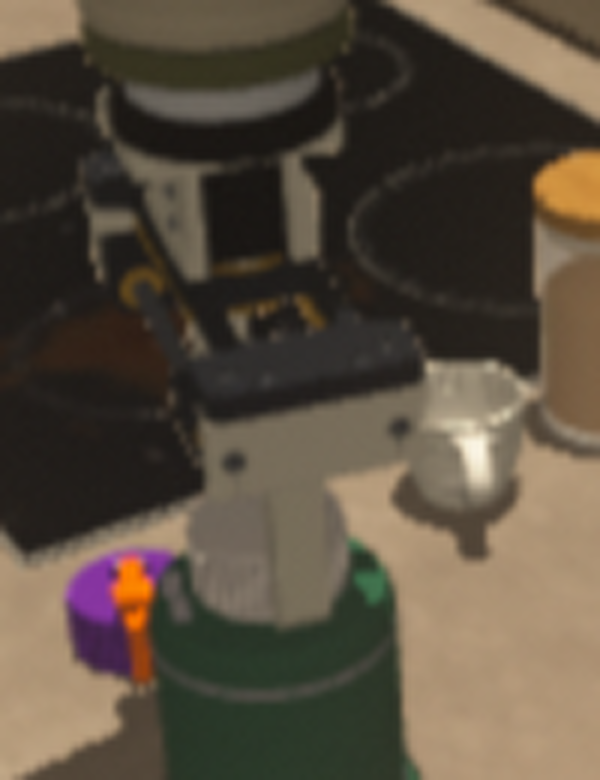

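Call:
{"method": "carry_out", "body": {"commands": [[[0,0,0,0],[0,0,0,0],[0,0,0,0],[0,0,0,0],[0,0,0,0],[0,0,0,0]]], "claw": 4.5, "grip_force": 8}}

```text
t: 12.63
tool_pos: [0.469, 0.0696, 0.1336]
orientation: [-3.12, 0.363, -0.002]
force: [0.3, 0.5, 2.4]
opening: 0.057
```

```bash
python3 - <<'E'
from h import *
s,R=st();print(R.T@s['force'])
E
```

```text
t 12.63 pos [0.469  0.0696 0.1336] F [0.3 0.5 2.4] M [0.38 0.07 0.02] op 0.057 q6 1.842 ydir -103.28 zax [ 0.001  0.    -1.   ]
[ 0.14180258 -0.55586566 -2.40708646]
```

Call:
{"method": "carry_out", "body": {"commands": [[[0,0,0,0],[0,0,0,0],[0,0,0,-3],[0,0,0,-3],[0,0,0,-3],[0,0,0,-3],[0,0,0,0]]], "grip_force": 22}}

```text
t: 13.22
tool_pos: [0.4687, 0.0695, 0.1335]
orientation: [-3.141, 0.031, -0.001]
force: [-0.6, 0.3, 3.5]
opening: 0.0562
```

```bash
python3 - <<'E'
from h import *
s,R=st();print(R.T@s['force'])
snap('side','s13',(190,130,290,260),6)
E
```

```text
t 13.22 pos [0.4687 0.0695 0.1335] F [-0.6  0.3  3.5] M [0.2  0.31 0.02] op 0.0562 q6 1.63 ydir -91.14 zax [ 0.  0. -1.]
[-0.56143365 -0.29958229 -3.48080416]
```

View pics/s13.png

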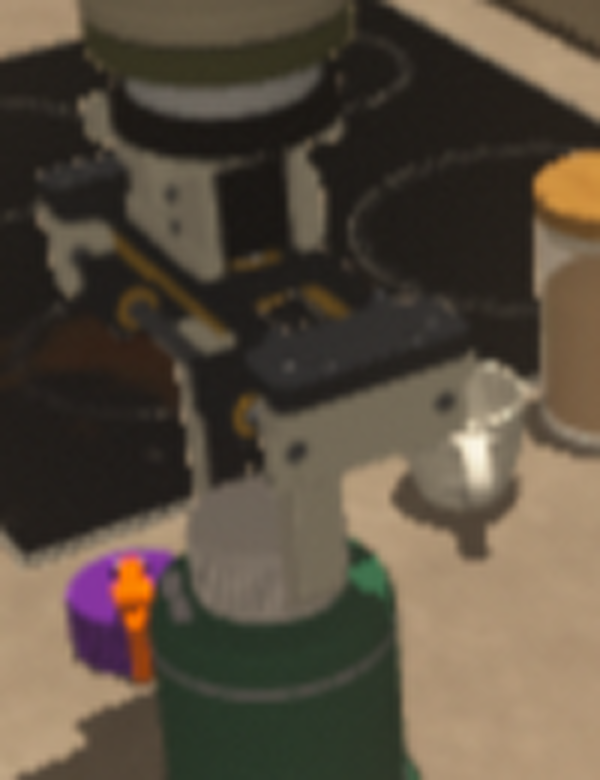

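Call:
{"method": "carry_out", "body": {"commands": [[[0,0,0,-3],[0,0,0,-3],[0,0,0,-3],[0,0,0,-3],[0,0,0,0]]]}}

```text
t: 13.68
tool_pos: [0.4686, 0.0695, 0.1333]
orientation: [-3.128, -0.294, -0.0]
force: [-0.8, 1.9, 3.4]
opening: 0.0561
```

```bash
python3 - <<'E'
from h import *
s,R=st();print(R.T@s['force'])
E
```

```text
t 13.68 pos [0.4686 0.0695 0.1333] F [-0.8  1.9  3.4] M [0.3  0.28 0.01] op 0.0561 q6 1.422 ydir -79.25 zax [ 0.  0. -1.]
[-0.41376197 -2.01304966 -3.384311  ]
```

Call:
{"method": "carry_out", "body": {"commands": [[[0,0,0,-3],[0,0,0,-3],[0,0,0,-2],[0,0,0,0]]]}}

```text
t: 14.02
tool_pos: [0.4687, 0.0697, 0.1333]
orientation: [-3.1, -0.509, -0.001]
force: [-0.2, 2.9, 4.4]
opening: 0.0561
```

```bash
python3 - <<'E'
from h import *
s,R=st();print(R.T@s['force'])
snap('side','s14',(190,130,290,260),6)
E
```

```text
t 14.02 pos [0.4687 0.0697 0.1333] F [-0.2  2.9  4.4] M [ 0.45  0.28 -0.  ] op 0.0561 q6 1.284 ydir -71.36 zax [ 0.  0. -1.]
[ 0.75882228 -2.80876503 -4.38056464]
```

View pics/s14.png

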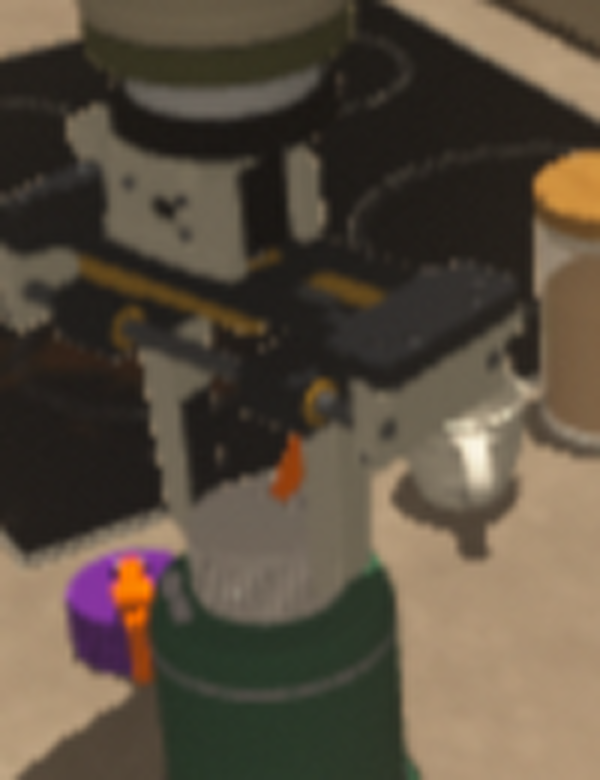

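Call:
{"method": "carry_out", "body": {"commands": [[[0,-0.04,-0.05,0],[0,0,-0.05,0],[0,0,0,0]]]}}

```text
t: 14.32
tool_pos: [0.4686, 0.0697, 0.1341]
orientation: [3.1, 0.509, 0.0]
force: [1.0, 0.6, 1.8]
opening: 0.0563
```

```bash
python3 - <<'E'
from h import *
s,R=st();print(R.T@s['force'])
for yaw in(-13.4,10,18.6):
  H,n,t,b=tabpts((.469,.0697),np.radians(yaw),2.3); print(yaw,[((proj('side',X)-[190,130]+.5)*6).round() for X in (H,n,b)])
E
```

```text
t 14.32 pos [0.4686 0.0697 0.1341] F [1.  0.6 1.8] M [ 0.12 -0.09 -0.02] op 0.0563 q6 1.285 ydir -71.37 zax [ 0. -0. -1.]
[ 1.11525882 -0.22325938 -1.75828431]
-13.4 [array([292., 502.]), array([362., 410.]), array([361., 437.])]
10 [array([286., 497.]), array([341., 392.]), array([341., 419.])]
18.6 [array([284., 496.]), array([330., 386.]), array([330., 414.])]
```

Call:
{"method": "carry_out", "body": {"commands": [[[0,0,-0.05,0],[0,0,-0.05,0],[0,0,0,0]]]}}

```text
t: 14.57
tool_pos: [0.4684, 0.0697, 0.1343]
orientation: [3.1, 0.51, -0.0]
force: [5.9, 1.5, -6.0]
opening: 0.0561
```

```bash
python3 - <<'E'
from h import *
s,R=st();print(R.T@s['force'])
E
```

```text
t 14.57 pos [0.4684 0.0697 0.1343] F [ 5.9  1.5 -6. ] M [ 0.15 -0.99 -0.03] op 0.0561 q6 1.284 ydir -71.32 zax [-0. -0. -1.]
[6.09025626 0.51104823 6.02946745]
```

Call:
{"method": "carry_out", "body": {"commands": [[[0.02,0,0.06,0],[0,0,0,-3],[0,0,0,-3],[0,0,0,-3],[0,0,0,0]]]}}

```text
t: 14.98
tool_pos: [0.4682, 0.0697, 0.1343]
orientation: [3.049, 0.756, -0.002]
force: [0.4, 0.9, 0.7]
opening: 0.0563
```

```bash
python3 - <<'E'
from h import *
s,R=st();print(R.T@s['force'])
E
```

```text
t 14.98 pos [0.4682 0.0697 0.1343] F [0.4 0.9 0.7] M [0.01 0.16 0.05] op 0.0563 q6 1.125 ydir -62.16 zax [-0.001 -0.    -1.   ]
[ 0.72785599 -0.58404787 -0.68912711]
```

Call:
{"method": "carry_out", "body": {"commands": [[[0,0,0,-3],[0,0,0,-3],[0,0,0,-2],[0,0,0,0]]]}}

```text
t: 15.32
tool_pos: [0.4683, 0.0697, 0.1345]
orientation: [2.99, 0.963, -0.001]
force: [0.4, -0.6, 1.5]
opening: 0.0559
```

```bash
python3 - <<'E'
from h import *
s,R=st();print(R.T@s['force'])
E
```

```text
t 15.32 pos [0.4683 0.0697 0.1345] F [ 0.4 -0.6  1.5] M [-0.09  0.21  0.02] op 0.0559 q6 0.988 ydir -54.3 zax [-0.001 -0.    -1.   ]
[-0.07123329  0.72341046 -1.49072719]
```

Call:
{"method": "carry_out", "body": {"commands": [[[0,0,-0.05,0],[0,0,-0.05,0],[0,0,0,0]]]}}

```text
t: 15.57
tool_pos: [0.4683, 0.0698, 0.1347]
orientation: [-2.991, -0.961, 0.002]
force: [3.8, -1.3, -7.3]
opening: 0.056
```

```bash
python3 - <<'E'
from h import *
s,R=st();print(R.T@s['force'])
snap('side','s15',(190,130,290,260),6)
E
```

```text
t 15.57 pos [0.4683 0.0698 0.1347] F [ 3.8 -1.3 -7.3] M [-0.22 -0.51  0.05] op 0.056 q6 0.989 ydir -54.37 zax [-0.001 -0.    -1.   ]
[2.35548637 3.28165621 7.28751033]
```

View pics/s15.png

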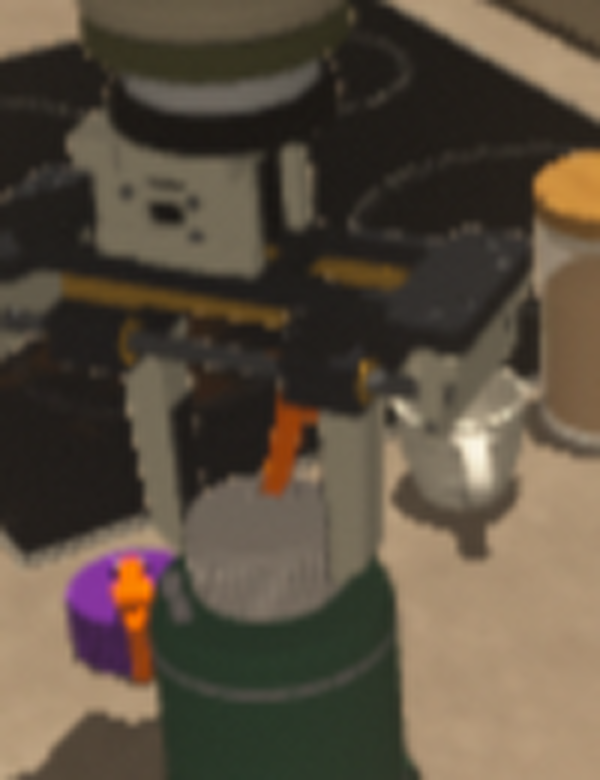

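Call:
{"method": "carry_out", "body": {"commands": [[[0,0,0.07,0],[0,0,0,-3],[0,0,0,-3],[0,0,0,-3],[0,0,0,0]]]}}

```text
t: 16.03
tool_pos: [0.4682, 0.0699, 0.1348]
orientation: [-2.904, -1.198, 0.002]
force: [-0.4, 0.4, -2.0]
opening: 0.0562
```

Call:
{"method": "carry_out", "body": {"commands": [[[0,0,0,-3],[0,0,0,-3],[0,0,0,0]]]}}

```text
t: 16.28
tool_pos: [0.4684, 0.07, 0.1349]
orientation: [-2.838, -1.346, 0.001]
force: [-1.6, 0.2, -2.2]
opening: 0.0563
```

```bash
python3 - <<'E'
from h import *
s,R=st();print(R.T@s['force'])
E
```

```text
t 16.28 pos [0.4684 0.07   0.1349] F [-1.6  0.2 -2.2] M [-0.1   0.23  0.01] op 0.0563 q6 0.725 ydir -39.26 zax [-0.001  0.    -1.   ]
[-0.83798309 -1.39180049  2.22907733]
```

Call:
{"method": "carry_out", "body": {"commands": [[[0,0,0,-3],[0,0,0,-3],[0,0,0,0]]]}}

```text
t: 16.53
tool_pos: [0.4687, 0.0702, 0.1353]
orientation: [-2.765, -1.491, -0.001]
force: [-1.7, 0.7, -0.0]
opening: 0.0562
```

Call:
{"method": "carry_out", "body": {"commands": [[[0,0,0,-3],[0,0,0,-3],[0,0,0,0]]]}}

```text
t: 16.78
tool_pos: [0.4687, 0.0702, 0.1354]
orientation: [-2.683, -1.633, -0.001]
force: [-1.6, 1.8, 1.9]
opening: 0.0563
```

Call:
{"method": "carry_out", "body": {"commands": [[[0,0,0,-3],[0,0,0,-3],[0,0,0,0]]]}}

```text
t: 17.03
tool_pos: [0.4687, 0.0701, 0.1352]
orientation: [-2.595, -1.771, -0.0]
force: [-3.0, 1.6, 3.5]
opening: 0.0564
```

```bash
python3 - <<'E'
from h import *
s,R=st();print(R.T@s['force'])
snap('side','s16',(190,130,290,260),6)
E
```

```text
t 17.03 pos [0.4687 0.0701 0.1352] F [-3.   1.6  3.5] M [0.24 0.55 0.05] op 0.0564 q6 0.413 ydir -21.38 zax [ 0.  0. -1.]
[ 0.40853641 -3.42948007 -3.54116784]
```

View pics/s16.png

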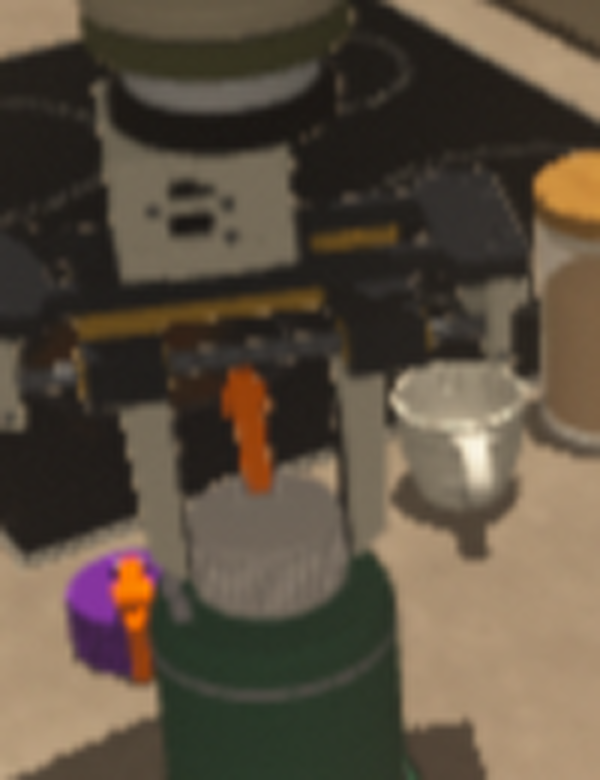

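Call:
{"method": "carry_out", "body": {"commands": [[[0,-0.03,-0.05,0],[0,0,-0.05,0],[0,0,0,0]]]}}

```text
t: 17.33
tool_pos: [0.4685, 0.07, 0.136]
orientation: [2.595, 1.77, 0.0]
force: [-0.4, 1.4, 0.2]
opening: 0.0563
```

Call:
{"method": "carry_out", "body": {"commands": [[[0,0,-0.05,0],[0,0,-0.05,0],[0,0,0,0]]]}}

```text
t: 17.58
tool_pos: [0.4684, 0.0699, 0.1369]
orientation: [2.594, 1.772, -0.0]
force: [0.3, 0.6, -0.4]
opening: 0.0564
```

```bash
python3 - <<'E'
from h import *
s,R=st();print(R.T@s['force'])
E
```

```text
t 17.58 pos [0.4684 0.0699 0.1369] F [ 0.3  0.6 -0.4] M [ 0.09  0.12 -0.04] op 0.0564 q6 0.412 ydir -21.31 zax [ 0. -0. -1.]
[0.67801234 0.0170704  0.42558158]
```

Call:
{"method": "carry_out", "body": {"commands": [[[0,0,-0.1,0],[0,0,-0.1,0],[0,0,0,0]]]}}

```text
t: 17.83
tool_pos: [0.4683, 0.0698, 0.1389]
orientation: [2.594, 1.773, -0.001]
force: [0.1, -1.4, -0.9]
opening: 0.0559
```

Call:
{"method": "carry_out", "body": {"commands": [[[0,0,-0.1,0],[0,0,-0.15,0],[0,0,-0.15,0],[0,0,0,0]]]}}

```text
t: 18.17
tool_pos: [0.4686, 0.07, 0.1433]
orientation: [2.593, 1.773, 0.001]
force: [0.9, -0.5, -0.5]
opening: 0.056
```

```bash
python3 - <<'E'
from h import *
s,R=st();print(R.T@s['force'])
snap('side','s17',(190,130,290,260),6)
E
```

```text
t 18.17 pos [0.4686 0.07   0.1433] F [ 0.9 -0.5 -0.5] M [-0.06  0.08  0.03] op 0.056 q6 0.412 ydir -21.29 zax [ 0.001 -0.    -1.   ]
[-0.09959519  1.03965541  0.47411442]
```

View pics/s17.png

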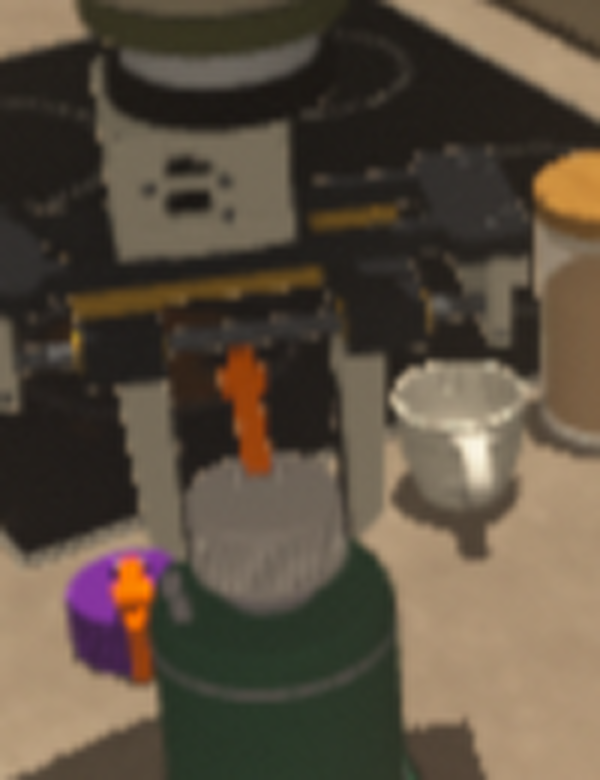

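Cap rising freely (9 mm) with no force. Continuing straight up.

Call:
{"method": "carry_out", "body": {"commands": [[[0,0,-0.2,0],[0,0,-0.3,0],[0,0,-0.4,0],[0,0,-0.5,0],[0,0,-0.5,0],[0,0,-0.5,0],[0,0,-1,0],[0,0,-1,0],[0,0,-1,0],[0,0,-0.5,0],[0,0,0,0],[0,0,0,0]]]}}

```text
t: 19.22
tool_pos: [0.4687, 0.07, 0.2023]
orientation: [2.593, 1.773, 0.001]
force: [-0.3, 0.3, -0.7]
opening: 0.0564
```

```bash
python3 - <<'E'
from h import *
s,R=st();print(R.T@s['force'])
tool(np.array([.462,-.195,.2])-s['tool_pos'])
snap('side','s18',(170,90,370,360),3); snap('top','t18',(200,180,420,300),3.5)
E
```

```text
t 19.22 pos [0.4687 0.07   0.2023] F [-0.3  0.3 -0.7] M [-0.07  0.05 -0.04] op 0.0564 q6 0.412 ydir -21.29 zax [ 0.001  0.    -1.   ]
[ 0.19947615 -0.39749735  0.68099163]
t 19.22 pos [0.4687 0.07   0.2023] F [-0.3  0.3 -0.7] M [-0.07  0.05 -0.04] op 0.0564 q6 0.412 ydir -21.29 zax [ 0.001  0.    -1.   ]
tool cm [-24.94   9.     0.23]
```

View pics/s18.png

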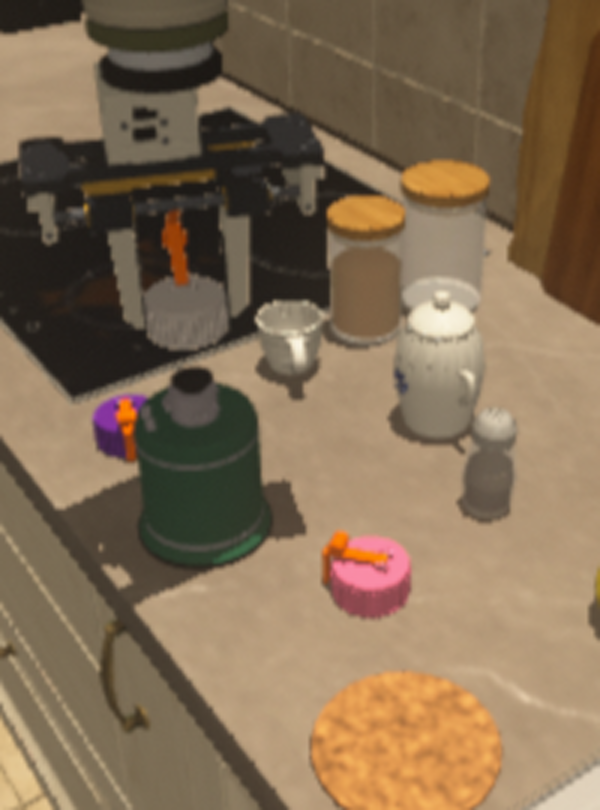

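View pics/t18.png

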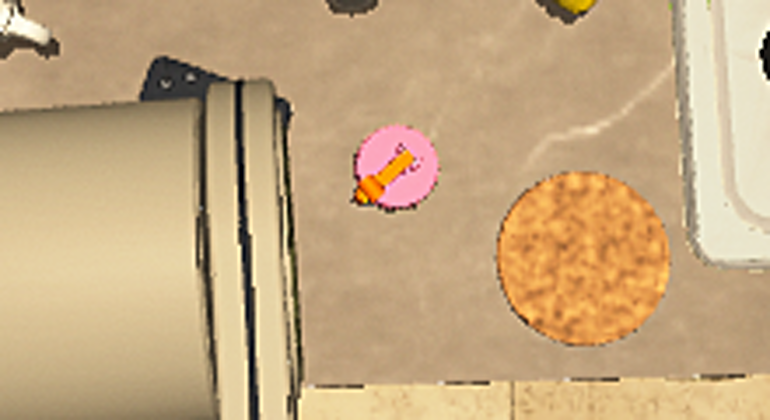

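Call:
{"method": "carry_out", "body": {"commands": [[[-1.0,0.35,0,0],[-2.0,0.7,0,0],[-2.5,0.9,0,0],[-2.5,0.9,0,0],[-2.5,0.9,0,0],[-2.5,0.9,0,0],[-2.5,0.9,0,0],[-2.5,0.9,0,0],[-2.5,0.9,0,0],[-2.0,0.75,0,0],[-1.5,0.55,0,0],[-0.9,0.35,0,0],[0,0,2,0],[0,0,3,0],[0,0,3,0],[0,0,2,0],[0,0,1,0],[0,0,0,0],[0,0,0,0]]]}}

```text
t: 20.9
tool_pos: [0.4617, -0.1946, 0.092]
orientation: [-2.593, -1.773, 0.0]
force: [-0.2, 0.0, 0.0]
opening: 0.0562
```

```bash
python3 - <<'E'
from h import *
s,R=st();print(R.T@s['force'])
snap('side','s19',(210,200,390,380),4)
tool(np.array([.462,-.195,.031])-s['tool_pos'])
E
```

```text
t 20.9 pos [ 0.4617 -0.1946  0.092 ] F [-0.2  0.   0. ] M [-0.06  0.09 -0.01] op 0.0562 q6 -0.13 ydir -21.28 zax [-0.001  0.    -1.   ]
[-0.02470228 -0.16080971 -0.02767057]
t 20.95 pos [ 0.4625 -0.195   0.0931] F [-0.4 -0.5  0.2] M [-0.04  0.09 -0.02] op 0.0558 q6 -0.13 ydir -21.27 zax [ 0.001 -0.001 -1.   ]
tool cm [-0.02  0.03  6.1 ]
```

View pics/s19.png

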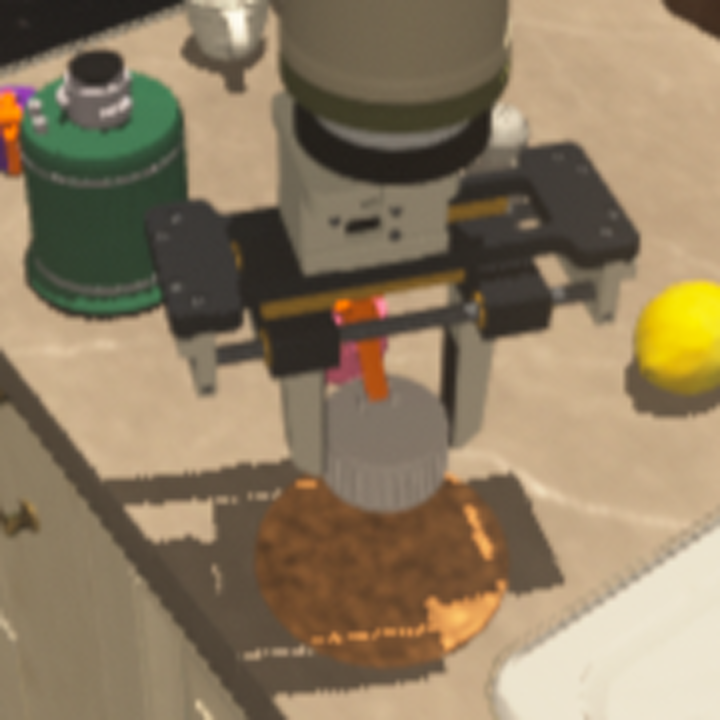

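Call:
{"method": "carry_out", "body": {"commands": [[[0,0,1,0],[0,0,1.5,0],[0,0,1.5,0],[0,0,1,0],[0,0,0.5,0],[0,0,0.3,0],[0,0,0,0],[0,0,0,0]]]}}

```text
t: 21.62
tool_pos: [0.4623, -0.195, 0.0344]
orientation: [2.593, 1.773, 0.001]
force: [0.2, -0.6, -0.1]
opening: 0.0563
```

Call:
{"method": "carry_out", "body": {"commands": [[[0,0,0.1,0],[0,0,0.1,0],[0,0,0.1,0],[0,0,0,0],[0,0,0,0]]]}}

```text
t: 22.03
tool_pos: [0.4618, -0.1947, 0.0309]
orientation: [2.593, 1.773, 0.0]
force: [0.6, 0.1, -0.2]
opening: 0.0563
```

Call:
{"method": "carry_out", "body": {"commands": [[[0,0,0.1,0],[0,0,0,0],[0,0,0,0]]]}}

```text
t: 22.28
tool_pos: [0.4618, -0.1947, 0.0298]
orientation: [-2.593, -1.773, 0.0]
force: [0.3, -0.2, -0.7]
opening: 0.056
```

```bash
python3 - <<'E'
from h import *
s,R=st();print(R.T@s['force'])
snap('side','s20',(210,200,390,380),4)
E
```

```text
t 22.28 pos [ 0.4618 -0.1947  0.0298] F [ 0.3 -0.2 -0.7] M [-0.05  0.11  0.02] op 0.056 q6 -0.13 ydir -21.29 zax [-0.  0. -1.]
[-0.06978031  0.30963805  0.71956197]
```

View pics/s20.png

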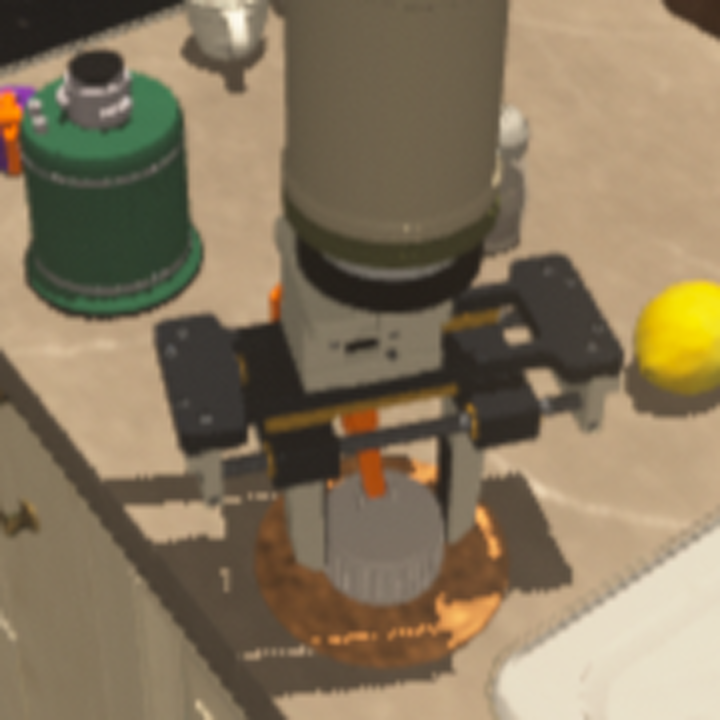

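Call:
{"method": "carry_out", "body": {"commands": [[[0,0,0.05,0],[0,0,0.05,0],[0,0,0,0]]]}}

```text
t: 22.58
tool_pos: [0.4619, -0.1948, 0.0293]
orientation: [2.593, 1.773, -0.0]
force: [-2.5, 0.7, 5.3]
opening: 0.0563
```

Call:
{"method": "carry_out", "body": {"commands": [[[0,0,0.05,0],[0,0,0.05,0],[0,0,0,0]]]}}

```text
t: 22.83
tool_pos: [0.462, -0.1948, 0.0292]
orientation: [-2.593, -1.773, 0.0]
force: [-7.0, 3.7, 14.8]
opening: 0.0562
```

Contact. Easing off slightly, then releasing.

Call:
{"method": "carry_out", "body": {"commands": [[[0,0,-0.1,0],[0,0,0,0]]]}}

```text
t: 23.0
tool_pos: [0.4622, -0.1949, 0.0293]
orientation: [2.593, 1.772, 0.001]
force: [-0.8, 0.6, 5.5]
opening: 0.056
```

Call:
{"method": "carry_out", "body": {"commands": [[[0,0,0,0],[0,0,0,0],[0,0,0,0],[0,0,0,0],[0,0,0,0]]], "claw": 7.8}}

```text
t: 23.42
tool_pos: [0.4617, -0.1946, 0.0287]
orientation: [-2.593, -1.773, 0.0]
force: [-0.1, 0.4, 0.3]
opening: 0.0776
```

```bash
python3 - <<'E'
from h import *
s,R=st();print(R.T@s['force'])
snap('side','s21',(210,200,390,380),4)
E
```

```text
t 23.42 pos [ 0.4617 -0.1946  0.0287] F [-0.1  0.4  0.3] M [-0.09  0.14  0.01] op 0.0776 q6 -0.13 ydir -21.29 zax [-0.  0. -1.]
[ 0.30194071 -0.23121403 -0.25085079]
```

View pics/s21.png

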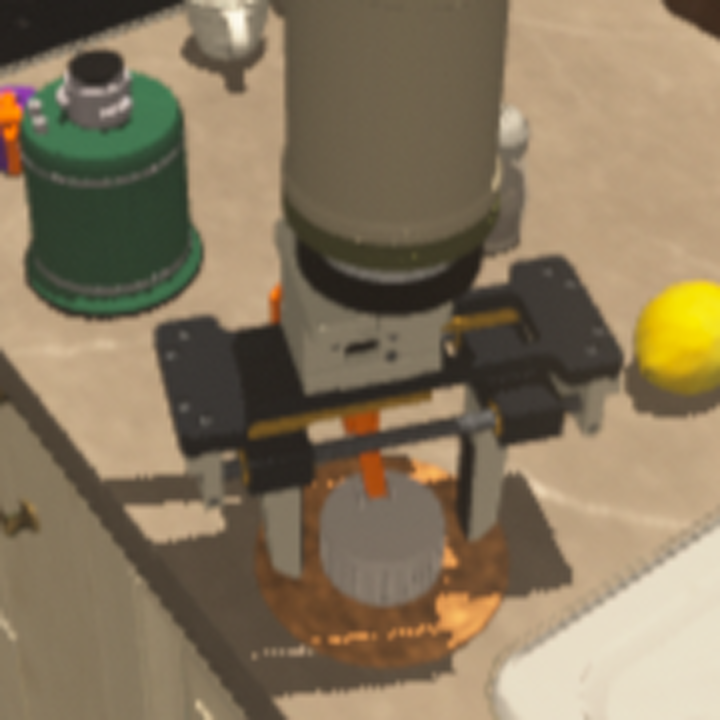

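Released and standing. Lifting straight off, then moving aside.

Call:
{"method": "carry_out", "body": {"commands": [[[0,0,-0.5,0],[0,0,-1,0],[0,0,-1.5,0],[0,0,-2,0],[0,0,-3,0],[0,0,-3,0],[0,0,-3,0],[0,0,-3,0],[2.5,-0.9,-1,0],[3,-1,0,0],[3,-1,0,0],[3,-1,0,0],[0,0,0,0],[0,0,0,0]]]}}

```text
t: 24.63
tool_pos: [0.4675, -0.0722, 0.2099]
orientation: [2.59, 1.776, 0.001]
force: [0.2, -0.3, 1.3]
opening: 0.0782
```

```bash
python3 - <<'E'
from h import *
st()
snap('side','s22',(190,190,430,370),3.3);snap('top','t22',(160,130,420,290),3)
E
```

```text
t 24.63 pos [ 0.4675 -0.0722  0.2099] F [ 0.2 -0.3  1.3] M [-0.1   0.07 -0.04] op 0.0782 q6 0.107 ydir -21.11 zax [ 0.001 -0.    -1.   ]
```

View pics/s22.png

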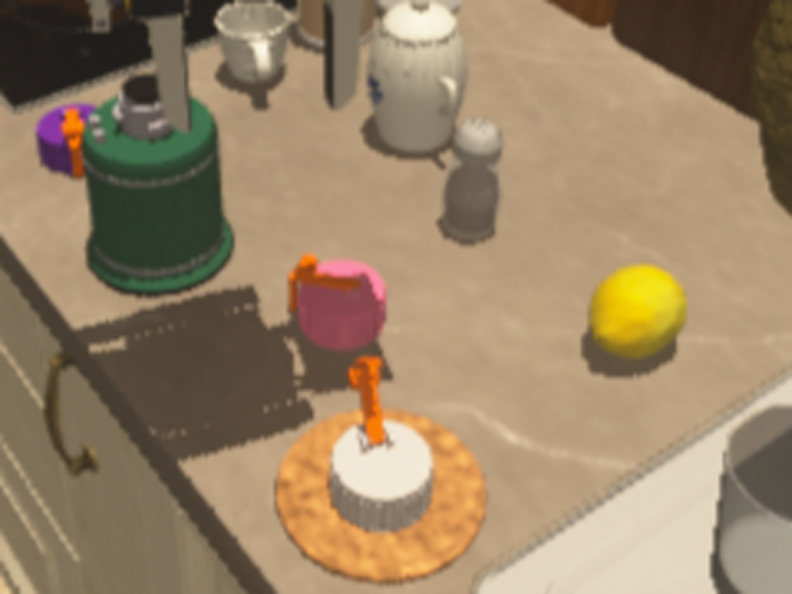

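View pics/t22.png

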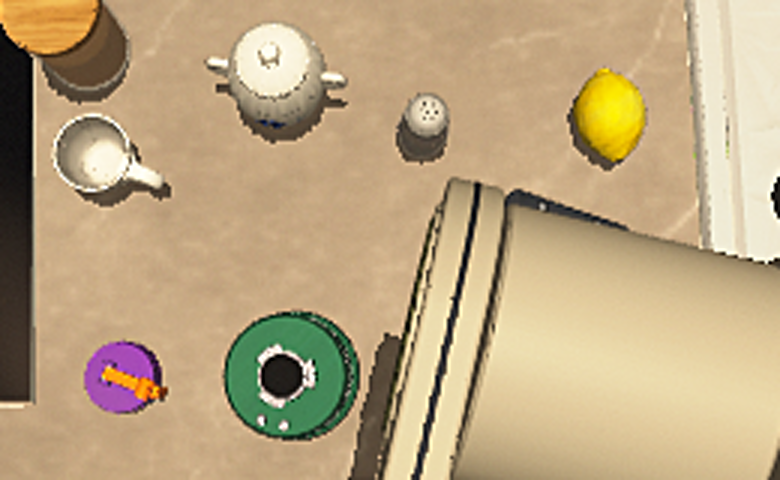

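```bash
python3 - <<'E'
from h import *
for th in(1.9,2.1,2.3):
    print(th,[tuple(((proj('side',X)-[190,190]+.5)*3.3).round().astype(int).tolist()) for X in tabpts((.462,-.195),np.radians(68.6),th,.006)])
show(cv2.imread('pics/raw_s22.png'),'s22c',(270,285,345,370),7)
E
```

```text
1.9 [(377, 441), (371, 371), (386, 397), (369, 381)]
2.1 [(377, 441), (367, 366), (381, 380), (366, 379)]
2.3 [(377, 441), (364, 364), (376, 366), (364, 379)]
```

View pics/s22c.png

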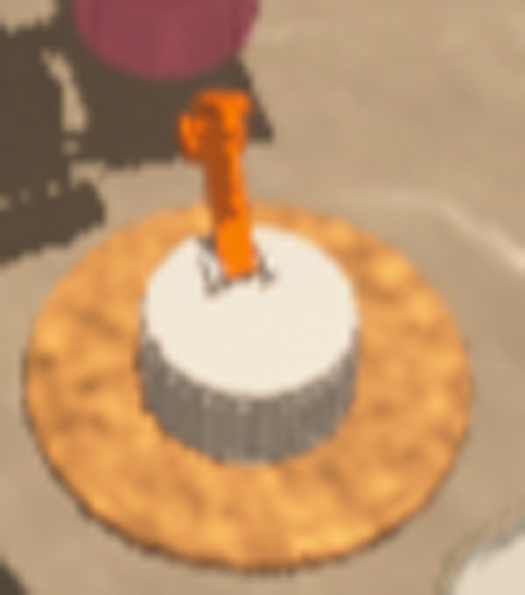

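```bash
python3 -c "
from plant import robot
print(robot.close_job())"
```

```text
the job is handed in; nothing more can be done
None
```

The canister is open and the cap stands upright, near the centre of the cork coaster. I handed the job in at about 24.7 s of the 72 s allowed.

- **Tab:** I pinched it by the thumb bar and swung it up. The bar slipped in the fingers at about 1.9 rad, so I pushed the tab the rest of the way back by its tongue until the force rose at the stop. The last picture matches 2.3 rad to within about 2 px.
- **Unscrewing:** I turned the cap about 82° anticlockwise. Two gentle pull tests on the way showed it still held, at about 6 to 7 N. It came free at the end and lifted straight off with about 1 N or less.
- **Setting down:** The wrist force reached about 16 to 17 N for a moment as the cap touched the coaster. I eased off before letting go.
- **Last pictures:**
  - The gripper is clear of everything.
  - The salt shaker, sugar pot, lemon, cup, pink cap and purple cap stand where they were.
- **Checks that disagreed:** The two cameras put the cap's centre about 3 mm apart. I chose a position between them, and the low side forces while turning (at most about 6 N, and that during a pull test) supported it. The side camera also showed the fingertip 2 to 3 px higher than calculated, which I did not explain.

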